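Clear the sherd-cleaning plate under the magnifier

TASK

Someone left the wooden rod lying across the catch tray: first press it down past the sprung jaw into the fork clips of the rack, until it is fully home and the jaw has closed over it. Then take the scraper from its pad, reach in under the magnifier lamp and wipe all five clay chips off the plate into the catch tray, without bumping the lamp or touching the chips with the fingers. Finally stand the scraper squarely back on its pad, and leave the pot, jar and dish where they are.

Things in the scene. Friction and masses are not known exactly. Their poses are not given: they have to be found in the camera images.
- station: fixed station: grey plate 190 (x) by 180 (y), top z = 30, with an open catch tray along its front (-x). Origin on the table under the middle of the plate's front edge; plate x = 0 to 190, tray inside x = -79 to 0, floor z = 4, front wall top z = 30. Aluminium side walls along plate and tray at y = +-90 to +-100, top z = 40.
- tray (a point): centre of the catch tray's floor, 40 mm in front of the plate's edge, axes as the station's.
- lamp: fixed white magnifier lamp overhanging the far part of the plate. Origin on the table below the centre of its round head: 200 diameter, clear lens 150, underside z = 250, top z = 286. Base (100 across) and column (18 thick, 300 high) at x = 110, y = 150 in its own frame; a straight arm joins column top to head.
- chip1: loose fired-clay chip, five-sided, 22 across, 8 high; origin at the centre of its underside, z up. Starts flat on the plate.
- chip2: loose fired-clay chip, six-sided, 21 across, 9 high; origin at the centre of its underside, z up. Starts flat on the plate.
- chip3: loose fired-clay chip, four-sided, 22 across, 8 high; origin at the centre of its underside, z up. Starts flat on the plate.
- chip4: loose fired-clay chip, five-sided, 20 across, 9 high; origin at the centre of its underside, z up. Starts flat on the plate.
- chip5: loose fired-clay chip, six-sided, 22 across, 7 high; origin at the centre of its underside, z up. Starts flat on the plate.
- scraper: loose scraper, 240 g: grey block 30 (x) by 130 (y) by 22 (z), origin at the centre of its underside. A straight wooden handle rises from the middle of its top, leaning 40 degrees to the block's own -x: section 18 (y) by 22, 105 long. Starts standing on the pad, handle leaning roughly towards the robot.
- scraper_grip (a point): point on the handle's axis, 80 mm along it from the block's top: 45.4 mm in -x and 83.3 mm in z from the scraper's origin; axes as the scraper's (not the handle's).
- pad: fixed black rubber pad for the scraper, 56 (x) by 156 (y) by 8 high; origin at the centre of its underside.
- rod: loose wooden modelling rod along its own x, 220 long: round middle part 14 in diameter and 150 long, square ends 16 by 16 by 35. It starts lying across the catch tray on the tops of the side walls. Origin at the middle of its underside, 8 below its axis.
- rod_mid (a point): middle of the rod, on its axis; x along the rod.
- rack: fixed clip rack, base 60 (x) by 120 (y) by 10; origin at the centre of its underside. Two forks at y = +-38, each 10 wide, take the rod's round part lying along the rack's y: slot 17 wide, floor z = 36. The +x tine with its flared lip is 84 high, the -x tine 46. Between the forks the fingers have free space down to z = 20.
- seat (a point): where the middle of the rod's axis is when seated in the clips: rack x = y = 0, z = 43.
- jaw (a joint): sprung jaw on the rack's -x side, a sloped nose at each fork, 69 high, reaching over the slot above the seat. Hinge along the rack's y at x = -20, z = 14. 0 = closed; grows (rad, to 0.5) as the rod coming down pushes the noses out to -x (about 10 N); springs shut over the seated rod.
- pot: bystander: loose small clay pot, 92 across, 105 high; origin at the centre of its underside.
- jar: bystander: loose closed glass jar, 52 across, 50 high; origin at the centre of its underside.
- dish: bystander: loose white dish, 80 across, 18 high; origin at the centre of its underside.
Mind the look-alikes: they are no part of the job. Leave any purple look-alike of the scraper alone. Several things have the shape of the rod; the one meant has the colours described above.

How it is judged:
On the way, in this order (a step that is already met when the one before it is completed fails the run):
1. the rod is seated in the clips and the jaw is closed over it (distance between rod_mid and seat below 0.03 m and z of rod_mid in the frame of seat below 0.004 m and x of rod_mid in the frame of seat between -0.004 and 0.004 m and angle between the x axis of rod and the y axis of rack, either way round below 0.1 rad and value of joint jaw below 0.05 rad), for 0.2 s.
2. the scraper is off its pad and all five chips are in the catch tray (x of chip1 in the frame of tray between -0.045 and 0.042 m and y of chip1 in the frame of tray between -0.092 and 0.092 m and z of each of chip1, chip2, chip3, chip4, chip5 in the frame of tray below 0.022 m and x of chip2 in the frame of tray between -0.045 and 0.042 m and y of chip2 in the frame of tray between -0.092 and 0.092 m and x of chip3 in the frame of tray between -0.045 and 0.042 m and y of chip3 in the frame of tray between -0.092 and 0.092 m and x of chip4 in the frame of tray between -0.045 and 0.042 m and y of chip4 in the frame of tray between -0.092 and 0.092 m and x of chip5 in the frame of tray between -0.045 and 0.042 m and y of chip5 in the frame of tray between -0.092 and 0.092 m and horizontal distance between scraper and pad above 0.05 m), for 0.2 s.
At the end, for the whole second after the job is handed in: Rod in the clips: middle within 30 mm of the seat, at most 4 mm high or off sideways, in line within 0.1 rad, jaw closed (under 0.05 rad). All five chips inside the catch tray, below plate level. Scraper upright and still on the pad, within 18 mm of its centre, square within 0.2 rad (all of step 1 and x of chip1 in the frame of tray between -0.045 and 0.042 m and y of chip1 in the frame of tray between -0.092 and 0.092 m and z of each of chip1, chip2, chip3, chip4, chip5 in the frame of tray below 0.022 m and x of chip2 in the frame of tray between -0.045 and 0.042 m and y of chip2 in the frame of tray between -0.092 and 0.092 m and x of chip3 in the frame of tray between -0.045 and 0.042 m and y of chip3 in the frame of tray between -0.092 and 0.092 m and x of chip4 in the frame of tray between -0.045 and 0.042 m and y of chip4 in the frame of tray between -0.092 and 0.092 m and x of chip5 in the frame of tray between -0.045 and 0.042 m and y of chip5 in the frame of tray between -0.092 and 0.092 m and horizontal distance between scraper and pad below 0.018 m and angle between scraper's own z axis and vertical below 0.1 rad and height (world z) of scraper below 0.014 m and angle between the y axis of scraper and the y axis of pad, either way round below 0.2 rad and linear speed of scraper below 0.02 m/s); the robot touches nothing.
It fails at once if the lamp is bumped (more than 3 N) (contact force between lamp and anything else above 3 N).
It fails at once if the fingers touch a chip (contact force between the fingers and chip1 above 0.5 N or contact force between the fingers and chip2 above 0.5 N or contact force between the fingers and chip3 above 0.5 N or contact force between the fingers and chip4 above 0.5 N or contact force between the fingers and chip5 above 0.5 N).
It fails at once if the pot, jar or dish is moved more than 20 mm (distance of any of pot, jar, dish from where it was at the start of the episode above 0.02 m).
It also fails if it takes over 64 s, if anything falls off the work surface, if the arm or the gripper's body presses on something with over 40 N, if the wrist force passes 120 N, or if a joint passes its speed limit or range.

ROBOT

A 6-joint arm with a two-finger parallel gripper is mounted at the origin on the work surface. World frame = base frame: x ahead of the robot, y to its left, z up, the work surface at z = 0. Lengths are in m, angles in rad, forces in N, time in s.
With the tool pointing down it reaches from about 0.375 to 0.9 m from the base axis. Payload 3.1 kg.
Tool frame: the origin (TCP) lies midway between the tips of the shut fingers; the grasp point (between the pads) lies 19 mm behind it (manip.pinch_z is the distance from the TCP to the grasp point, in m); z points along the fingers, y is the line along which they close (so a half turn about z gives the same grasp; the last joint's range is limited). The gripper opens to 85 mm and grips with 20 to 120 N. Pads are 22 mm wide; open, the fingers measure 114 mm over their backs; the gripper's body (76 mm by 85 mm) begins 54 mm behind the grasp point. The pads swing forward as they close: fully open they stand 13 mm farther back than shut.
Start: joints at [0.979, 0.527, 1.433, -0, 1.181, -0.178], TCP at [0.251, 0.572, 0.231] pointing down, gripper open.
Joint ranges: [-3.08, 3.08], [-0.75, 2.2], [0.22, 2.44], [-1.43, 4.57], [0, 2.65], [-2.85, 2.85]. Speed limits (rad/s): [2.79, 2.79, 3.14, 3.14, 3.14, 3.14].

INTERFACE

Orientations are given as a unit quaternion [x, y, z, w].
In Python, from station import manip, viewer, ticket gives the robot as it stands.
- The arm moves only by the shell command python3 -m creep 'ROWS' [FORCE]. ROWS is JSON, a list of rows, each an object with "slide": the shift along the tool's x, y, z in cm, a list of three; "angular": the turn, a rotation vector about the tool's x, y, z in rad, a list of three; "claw": the opening, from -1 (shut) to 1 (fully open). A call has 1 to 10 rows; each row shifts and turns the commanded pose from where the row before left it, along the tool's axes as they then stand; what a row does not reach is not made up. A row lasts 1/12 s, in which the tool goes at most 41.7 mm and 7.16 degrees, less where a joint would pass 70% of its speed; a pose out of reach is approached as far as the arm can. A call with a gripper value outside its range is refused whole. The fingers move at their own pace and stop on an object; FORCE is the grip in N (left out, the last holds). Time passes only in rows, so rows that do not move let the fingers close. It gives the time, the measured TCP pose, the force, the opening and the grip force at its end, in the units of the state.
- manip.sense(): the state, without advancing time (a new reading comes with each control period).
- viewer.snapshot(name): name is "scene" or "top"; returns the picture (420x560x3 uint8, blue, green, red); there is no depth.
- viewer.calibration(name): a dict with "fov_y" (degrees; the focal length in pixels is half the picture's height over the tangent of half this angle, whatever the lens; pixels are square), "cx", "cy" (the principal point, pixels), "k1" (the pictures are not rectified: a ray, as slopes to the right and down, at radius r is drawn at 1 + k1 r^2 times it, then the intrinsics apply), "T" (4x4, takes a point from camera to world coordinates). Camera axes: x right, y up, looking along -z (the intrinsics and any distortion apply to the point x, -y, -z); pixel columns grow to the right and rows downward; lengths in m; the calibration is good to about 2 mm. A picture is of the moment at which its call begins. calibration takes no time and is no camera call.
- ticket.sign_off(): hands the job in; it is judged then, once.
The state is a dict: "t": time; "q": joint angles; "qd": joint speeds; "tau": joint torques, N m; "tcp_pos": TCP position; "tool_rot": TCP orientation; "force": force on the tool from outside, world axes, zero at the start; "ft_torque": the same for the moment, N m; "finger_gap": opening from 0.0 (shut) to 1.0 (fully open); "gripper_force": force on a finger pad.
Only numpy, scipy, OpenCV 4.12 (cv2) and the standard library are available. Lean on these libraries where they do the work, as an engineer would, in place of code of your own. Each camera call takes 0.05 s, during which the arm holds its last target. There are 200 camera calls.

## Working session

There is one attempt and no reset: what is moved stays moved. The work goes in short steps, Python scripts to look and compute and a shell command to move; the robot and the scene stay as the last step left them, time stands still between calls to the robot, and variables do not carry over. Pictures are saved under pics/ and viewed, at most 10 in all, crops included, and the job is handed in when it is done.

```bash
mkdir -p pics; ls; python3 - <<'E'
from station import manip, viewer
import cv2
for n in("scene","top"):
    im=viewer.snapshot(n); cv2.imwrite(f"pics/{n}0.png",cv2.resize(im,None,fx=1.4,fy=1.4,interpolation=cv2.INTER_CUBIC)); cv2.imwrite(f"pics/{n}_raw.png",im)
    c=viewer.calibration(n); print(n,c)
print(manip.sense(),manip.pinch_z)
E
```

```text
pics
scene {'fov_y': 45.155515801921936, 'cx': 287.27173950274243, 'cy': 207.59071011536324, 'k1': -0.16590044984679692, 'T': array([[-0.96001734, -0.26655207,  0.08553768,  0.62581077],
       [ 0.27983781, -0.90549137,  0.31902377,  0.4644466 ],
       [-0.00758282,  0.33020503,  0.94387877,  1.46357379],
       [ 0.        ,  0.        ,  0.        ,  1.        ]])}
top {'fov_y': 45.30788178651239, 'cx': 278.8559306919831, 'cy': 211.5893227073755, 'k1': -0.012738439823244976, 'T': array([[ 0.0231897 ,  0.99899871, -0.03825982,  0.4573878 ],
       [-0.99969896,  0.02347875,  0.00712309, -0.00462981],
       [ 0.00801425,  0.03808312,  0.99924244,  1.30442384],
       [ 0.        ,  0.        ,  0.        ,  1.        ]])}
{'t': 0.1, 'q': array([ 9.78467002e-01,  5.28371547e-01,  1.43378604e+00,  1.76377136e-05,
        1.18142816e+00, -1.78519971e-01]), 'qd': array([-1.21397031e-04, -3.37623619e-03, -3.95833110e-03,  8.47776449e-04,
       -1.53295805e-03,  7.69028693e-05]), 'tau': array([-4.04091961e-04, -4.43305635e+01, -1.78586984e+01, -2.42279129e-04,
        3.83719685e-03,  1.63992996e-05]), 'tcp_pos': array([0.25092013, 0.57170281, 0.23042873]), 'tool_rot': array([ 2.05434766e-01,  9.78670304e-01, -9.20372950e-04, -3.82211553e-04]), 'force': array([ 0.16679695, -0.10900308, -0.6433237 ]), 'ft_torque': array([-0.0020624 , -0.00753488, -0.0090201 ]), 'gripper_force': 0.0, 'finger_gap': 0.9987790656182188} 0.0187
```

View pics/scene0.png

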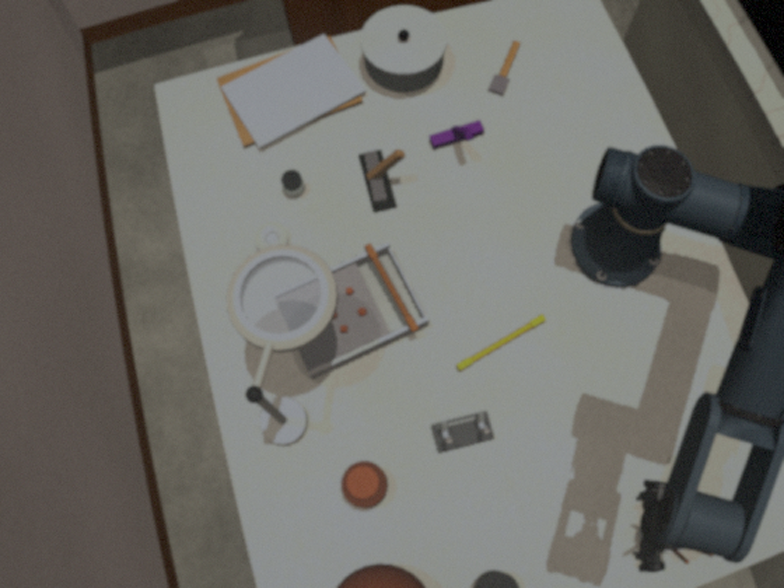

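View pics/top0.png

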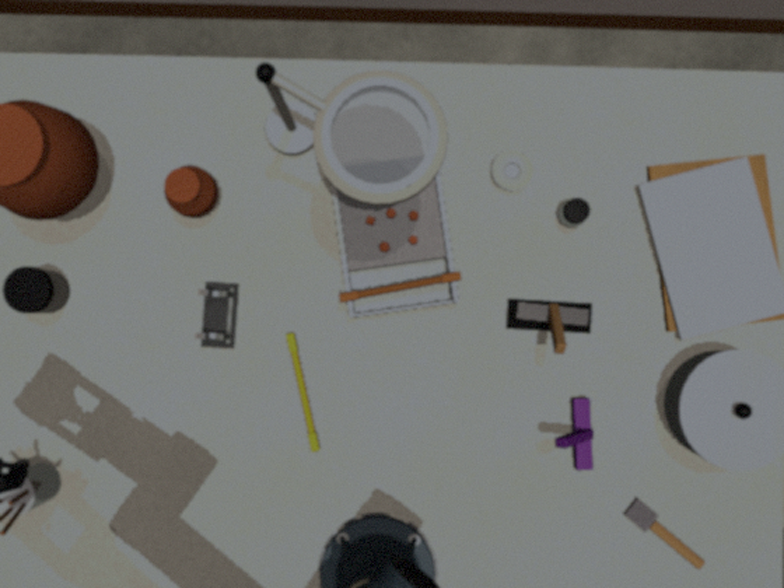

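The top view (1.4x) shows these candidates:
- Rod-shaped: a wooden-orange rod across the tray (400,287) and a yellow rod (303,390). The rod is the one on the tray.
- Scraper-shaped: a grey block with a wooden handle on the black pad (550,316), a purple one (580,435) and a spatula (665,530). The scraper is the one on the pad.

The rack is at (220,315). I'll check these in one close crop.

```bash
cat > h.py <<'E'
import numpy as np, cv2
from station import manip, viewer
from scipy.spatial.transform import Rotation as R
def cam(n):
    c=viewer.calibration(n); f=210/np.tan(np.radians(c["fov_y"]/2)); return c,f
def ray(n,u,v):
    c,f=cam(n); a=np.array([(u-c["cx"])/f,(v-c["cy"])/f]); s=a.copy()
    for _ in range(20): s=a/(1+c["k1"]*(s@s))
    T=c["T"]; return T[:3,3],T[:3,:3]@np.array([s[0],-s[1],-1])
def at(n,u,v,z):
    o,d=ray(n,u,v); return o+d*(z-o[2])/d[2]
def px(n,p):
    c,f=cam(n); q=np.linalg.inv(c["T"])@np.r_[p,1]; s=np.array([q[0],-q[1]])/-q[2]
    return s*(1+c["k1"]*(s@s))*f+[c["cx"],c["cy"]]
def tri(pu,pv):
    (a,d),(b,e)=ray("top",*pu),ray("scene",*pv)
    s=np.linalg.lstsq(np.c_[d,-e],b-a,rcond=None)[0]; P,Q=a+d*s[0],b+e*s[1]; return (P+Q)/2,np.linalg.norm(P-Q)
def crop(im,x,y,w,h,k): return cv2.resize(im[y:y+h,x:x+w],None,fx=k,fy=k,interpolation=cv2.INTER_CUBIC)
E
python3 - <<'E'
from h import *
t=cv2.imread("pics/top_raw.png"); s=cv2.imread("pics/scene_raw.png")
C=np.zeros((600,800,3),np.uint8)
def put(im,x,y):C[y:y+im.shape[0],x:x+im.shape[1]]=im[:600-y,:800-x]
put(crop(t,230,120,110,115,5),0,0)          # tray 550x575
put(crop(t,140,195,35,60,5),555,0)  # rack 175x300
put(crop(t,355,205,75,55,3.3),552,305)
C=np.clip(C*1.5,0,255).astype(np.uint8)
cv2.imwrite("pics/c1.png",C)
D=np.zeros((600,800,3),np.uint8);C=D
put(crop(s,190,165,125,115,4),0,0)
put(crop(s,303,288,56,40,5),505,0)
put(crop(s,250,100,45,55,5),505,210)
cv2.imwrite("pics/c2.png",np.clip(D*1.5,0,255).astype(np.uint8))
E
```

```text
(no output)
```

View pics/c1.png

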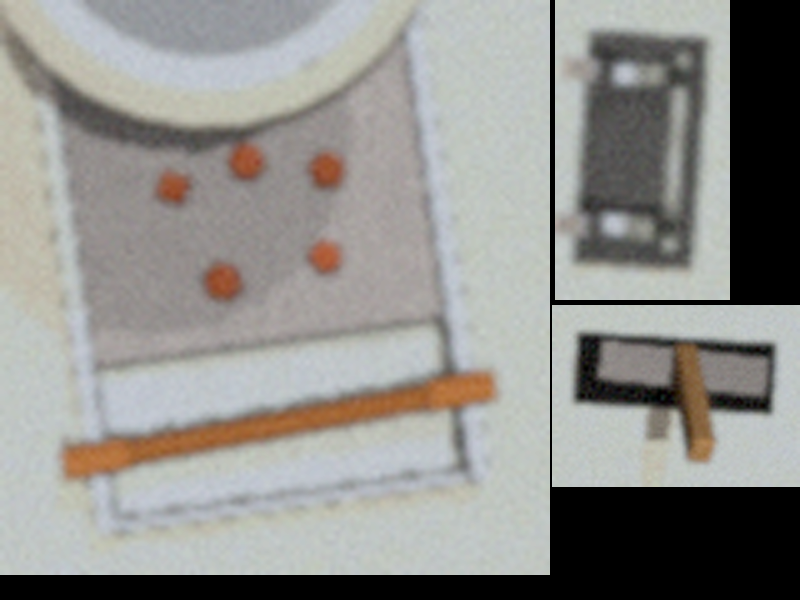

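View pics/c2.png

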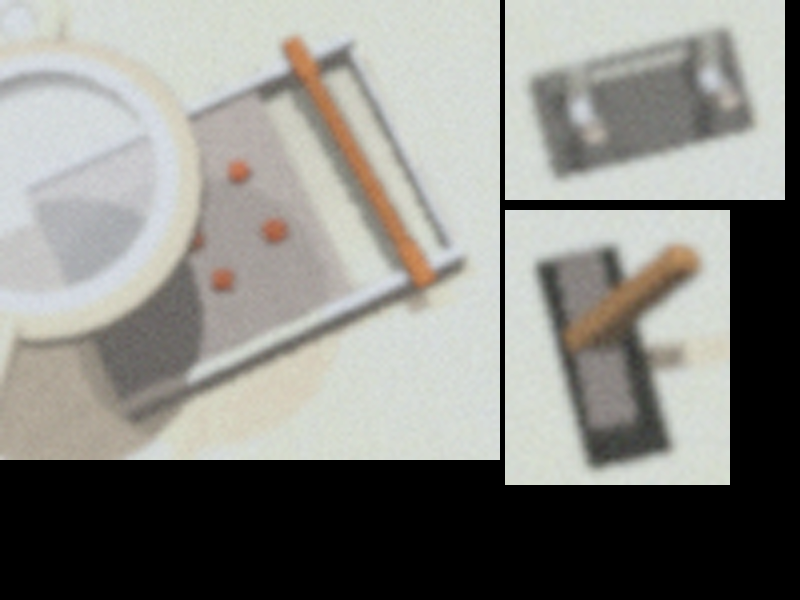

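The crops confirm the choice. The wooden rod lies over the tray, five chips are on the plate, the grey scraper stands on its pad leaning towards the robot, and the rack has lips on its left in the top view. Next I'll measure them.

```bash
cat > m.py <<'E'
from h import *
def mk(ox,oy,k,X,Y): return lambda p:((p[0]-X+.5)/k-.5+ox,(p[1]-Y+.5)/k-.5+oy)
A=mk(230,120,5,0,0);B=mk(140,195,5,555,0);C=mk(355,205,3.3,552,305)
a=mk(190,165,4,0,0);b=mk(303,288,5,505,0);c=mk(250,100,5,505,210)
E
python3 - <<'E'
from m import *
np.set_printoptions(precision=4,suppress=True)
def rect(n,f,P,z):
    q=np.array([at(n,*f(p),z)[:2] for p in P]); m=q.mean(0)
    e=[np.linalg.norm(q[(i+1)%4]-q[i]) for i in range(4)]
    l=(q[1]+q[2]-q[0]-q[3]); w=(q[3]+q[2]-q[0]-q[1])
    print(n,"c",m,"edges",np.array(e),"ang",np.degrees(np.arctan2(l[1],l[0])),np.degrees(np.arctan2(w[1],w[0])))
print("pad");rect("top",C,[(578,333),(775,345),(770,412),(575,401)],.008)
rect("scene",c,[(537,263),(615,247),(672,450),(592,467)],.008)
print("block top");rect("top",C,[(600,340),(770,352),(768,397),(600,382)],.038)
rect("scene",c,[(557,257),(605,248),(637,422),(590,430)],.038)
print("rack");rect("top",B,[(590,33),(706,40),(690,268),(575,262)],.01)
rect("scene",b,[(530,77),(728,27),(755,128),(558,178)],.01)
print("handle end",tri(C((703,441)),c((683,260))))
for n,f,p in(("top",A,[(64,461),(495,387)]),("scene",a,[(293,44),(428,282)])):
    q=np.array([at(n,*f(x),.052) for x in p]); d=q[1]-q[0]; print("rod",n,q[:,:2],q.mean(0)[:2],np.linalg.norm(d),np.degrees(np.arctan2(d[1],d[0])))
print("chips top",*[at("top",*A(p),.034)[:2] for p in[(173,187),(246,160),(327,170),(325,257),(223,281)]])
print("chips scene",*[at("scene",*a(p),.034)[:2] for p in[(238,172),(275,231),(222,279)]])
print("plate edge top",*[at("top",*A(p),.030)[:2] for p in[(100,365),(440,322)]])
print("plate edge scene",*[at("scene",*a(p),.030)[:2] for p in[(258,96),(352,290)]])
print("wall front corners top(outer z40)",*[at("top",*A(p),.04)[:2] for p in[(100,530),(483,478)]])
print("lampcentre", at("top",382/1.4,137/1.4,.27), at("scene",283/1.4,297/1.4,.27))
E
```

```text
pad
top c [ 0.4788 -0.3063] edges [0.155  0.0526 0.1531 0.0532] ang -92.0231849662975 177.44503295287225
scene c [ 0.4738 -0.3049] edges [0.0527 0.1544 0.0523 0.1545] ang 176.71675586328837 88.14757321425749
block top
top c [ 0.4823 -0.3069] edges [0.1307 0.0345 0.1292 0.0321] ang -93.22702519199892 179.50607881803975
scene c [ 0.4777 -0.302 ] edges [0.0317 0.128  0.03   0.1273] ang 174.90521888639148 83.93265742865634
rack
top c [0.4658 0.2992] edges [0.0598 0.1173 0.0591 0.1178] ang -91.87707425663649 177.966968743658
scene c [0.4613 0.3013] edges [0.1185 0.0602 0.1168 0.06  ] ang 177.536589633188 87.72194520659765
handle end (array([ 0.4244, -0.3017,  0.1111]), np.float64(0.008885065676207605))
rod top [[ 0.5027  0.0772]
 [ 0.5447 -0.1368]] [ 0.5237 -0.0298] 0.21810412297152715 -78.89517987535149
rod scene [[ 0.5401 -0.1321]
 [ 0.4955  0.0764]] [ 0.5178 -0.0279] 0.21329014702204366 102.0672798586199
chips top [0.6437 0.0267] [ 0.6584 -0.01  ] [ 0.6543 -0.0513] [ 0.6099 -0.0512] [0.5965 0.0002]
chips scene [ 0.6062 -0.051 ] [0.5917 0.0017] [0.639  0.0265]
plate edge top [0.5526 0.0616] [ 0.5787 -0.1105]
plate edge scene [ 0.5758 -0.1075] [0.549  0.0605]
wall front corners top(outer z40) [0.4689 0.059 ] [ 0.4995 -0.133 ]
lampcentre [0.733  0.0059 0.27  ] [0.7261 0.0123 0.27  ]
```

```bash
cat > plan.py <<'E'
# plan.py x y z ydeg tiltdeg n : rows in tool axes from measured pose; ydeg = heading of tool y, tilt leans tool z towards ydeg-90
import sys; from h import *
def Rt(yd,t):
    y=np.radians(yd); t=np.radians(t); Y=np.array([np.cos(y),np.sin(y),0]); H=np.array([Y[1],-Y[0],0])
    Z=np.sin(t)*H-np.cos(t)*np.array([0,0,1]); return np.c_[np.cross(Y,Z),Y,Z]
def plan(p,yd,t,n):
    s=manip.sense(); R0=R.from_quat(s["tool_rot"]); w=(R0.inv()*R.from_matrix(Rt(yd,t))).as_rotvec(); d=(np.array(p)-s["tcp_pos"])
    print("t %.2f tcp"%s["t"],s["tcp_pos"].round(4),"gap %.3f"%s["finger_gap"],"F",s["force"].round(1),"grip",round(s["gripper_force"],1),"q",s["q"].round(2))
    print("world mm",(d*1e3).round(1),"rot deg",np.degrees(w).round(2),"rows>=",max(np.linalg.norm(d)/.0417,np.degrees(np.linalg.norm(w))/7.16).round(1))
    for i in range(n):
        Ri=R0*R.from_rotvec(w*i/n); print(" row",i,"slide",(Ri.inv().apply(d/n)*100).round(2),"ang",(w/n).round(4))
    print(" final-axes slide cm",(Rt(yd,t).T@d*100).round(2))
if __name__=="__main__":
    a=[float(x) for x in sys.argv[1:]]; plan(a[:3],a[3],a[4],int(a[5]))
E
python3 - <<'E'
from m import *
def w(x,y,z,yaw,s): 
    r=np.radians(yaw); o={"top":(.4658,.2992),"scene":(.4613,.3013)}[s]; return [o[0]+np.cos(r)*x-np.sin(r)*y,o[1]+np.sin(r)*x+np.cos(r)*y,z]
for yaw in(87.8,-92.2):
  for nm,p in(("tine",(.013,.038,.084)),("tine",(.013,-.038,.084)),("nose",(-.004,.038,.069)),("nose",(-.004,-.038,.069)),("jawbar",(-.02,0,.03))):
    u=px("top",w(*p,yaw,"top")); v=px("scene",w(*p,yaw,"scene")); print(yaw,nm,"B",((u-[140,195])*5+[555,0]).round(),"b",((v-[303,288])*5+[505,0]).round())
E
python3 plan.py 0.5208 -0.0289 0.14 11.6 0 1
```

```text
87.8 tine B [570. 224.] b [724.  87.]
87.8 tine B [581.  67.] b [590. 122.]
87.8 nose B [613. 225.] b [713.  61.]
87.8 nose B [624.  70.] b [581.  96.]
87.8 jawbar B [668. 151.] b [634.  61.]
-92.2 tine B [635.  70.] b [578.  76.]
-92.2 tine B [624. 227.] b [712.  41.]
-92.2 nose B [607.  69.] b [584. 110.]
-92.2 nose B [596. 224.] b [717.  75.]
-92.2 jawbar B [590. 146.] b [653. 130.]
t 0.10 tcp [0.2509 0.5717 0.2304] gap 0.999 F [ 0.2 -0.1 -0.6] grip 0.0 q [ 0.98  0.53  1.43  0.    1.18 -0.18]
world mm [ 269.9 -600.6  -90.4] rot deg [-1.100e-01  3.000e-02  5.469e+01] rows>= 15.9
 row 0 slide [-48.86 -44.12   9.11] ang [-2.000e-03  6.000e-04  9.545e-01]
 final-axes slide cm [-64.26  14.36   9.04]
```

Rack yaw is 87.8°: its +x side with the tall lips faces world +y. Now I'll plan the reach for the rod.

```bash
python3 plan.py 0.5208 -0.0289 0.18 11.6 0 18 | head -12
```

```text
t 0.10 tcp [0.2509 0.5717 0.2304] gap 0.999 F [ 0.2 -0.1 -0.6] grip 0.0 q [ 0.98  0.53  1.43  0.    1.18 -0.18]
world mm [ 269.9 -600.6  -50.4] rot deg [-1.100e-01  3.000e-02  5.469e+01] rows>= 15.8
 row 0 slide [-2.71 -2.45  0.28] ang [-0.0001  0.      0.053 ]
 row 1 slide [-2.84 -2.3   0.28] ang [-0.0001  0.      0.053 ]
 row 2 slide [-2.96 -2.15  0.28] ang [-0.0001  0.      0.053 ]
 row 3 slide [-3.07 -1.99  0.28] ang [-0.0001  0.      0.053 ]
 row 4 slide [-3.17 -1.83  0.28] ang [-0.0001  0.      0.053 ]
 row 5 slide [-3.26 -1.65  0.28] ang [-0.0001  0.      0.053 ]
 row 6 slide [-3.35 -1.48  0.28] ang [-0.0001  0.      0.053 ]
 row 7 slide [-3.42 -1.3   0.28] ang [-0.0001  0.      0.053 ]
 row 8 slide [-3.48 -1.12  0.28] ang [-0.0001  0.      0.053 ]
 row 9 slide [-3.54 -0.93  0.28] ang [-0.0001  0.      0.053 ]
```

```bash
python3 -m creep '[{"slide":[-2.7,-2.4,0.2],"angular":[0,0,0.05],"claw":-0.3},{"slide":[-2.8,-2.3,0.2],"angular":[0,0,0.05],"claw":-0.3},{"slide":[-2.9,-2.2,0.2],"angular":[0,0,0.05],"claw":-0.3},{"slide":[-3.1,-2.0,0.2],"angular":[0,0,0.05],"claw":-0.3},{"slide":[-3.2,-1.8,0.2],"angular":[0,0,0.05],"claw":-0.3},{"slide":[-3.3,-1.7,0.2],"angular":[0,0,0.05],"claw":-0.3},{"slide":[-3.3,-1.5,0.2],"angular":[0,0,0.05],"claw":-0.3},{"slide":[-3.4,-1.3,0.2],"angular":[0,0,0.05],"claw":-0.3},{"slide":[-3.5,-1.1,0.2],"angular":[0,0,0.05],"claw":-0.3},{"slide":[-3.5,-0.9,0.2],"angular":[0,0,0.05],"claw":-0.3}]' 100; python3 plan.py 0.5208 -0.0289 0.13 11.6 0 9
```

```text
t: 0.93
tcp_pos: [0.4051, 0.2395, 0.2111]
tool_rot: [0.442, 0.897, -0.0, -0.0]
force: [0.4, 0.1, 0.2]
finger_gap: 0.345
gripper_force: 0.0
t 0.93 tcp [0.4051 0.2395 0.2111] gap 0.345 F [0.4 0.1 0.2] grip 0.0 q [ 0.3   0.35  1.83 -0.    0.96 -0.36]
world mm [ 115.7 -268.4  -81.1] rot deg [-0.03 -0.   25.91] rows>= 7.3
 row 0 slide [-3.15 -0.8   0.9 ] ang [-0.0001 -0.      0.0503]
 row 1 slide [-3.18 -0.64  0.9 ] ang [-0.0001 -0.      0.0503]
 row 2 slide [-3.21 -0.48  0.9 ] ang [-0.0001 -0.      0.0503]
 row 3 slide [-3.23 -0.31  0.9 ] ang [-0.0001 -0.      0.0503]
 row 4 slide [-3.24 -0.15  0.9 ] ang [-0.0001 -0.      0.0503]
 row 5 slide [-3.25  0.01  0.9 ] ang [-0.0001 -0.      0.0503]
 row 6 slide [-3.24  0.17  0.9 ] ang [-0.0001 -0.      0.0503]
 row 7 slide [-3.23  0.34  0.9 ] ang [-0.0001 -0.      0.0503]
 row 8 slide [-3.21  0.5   0.9 ] ang [-0.0001 -0.      0.0503]
 final-axes slide cm [-28.62   5.93   8.11]
```

```bash
python3 -m creep '[{"slide":[-3.1,-0.8,0.9],"angular":[0,0,0.05],"claw":-0.3},{"slide":[-3.2,-0.6,0.9],"angular":[0,0,0.05],"claw":-0.3},{"slide":[-3.2,-0.5,0.9],"angular":[0,0,0.05],"claw":-0.3},{"slide":[-3.2,-0.3,0.9],"angular":[0,0,0.05],"claw":-0.3},{"slide":[-3.2,-0.1,0.9],"angular":[0,0,0.05],"claw":-0.3},{"slide":[-3.2,0,0.9],"angular":[0,0,0.05],"claw":-0.3},{"slide":[-3.2,0.2,0.9],"angular":[0,0,0.05],"claw":-0.3},{"slide":[-3.2,0.3,0.9],"angular":[0,0,0.05],"claw":-0.3},{"slide":[-3.2,0.5,0.9],"angular":[0,0,0.05],"claw":-0.3},{"slide":[0,0,0],"angular":[0,0,0],"claw":-0.3}]'; python3 plan.py 0.5208 -0.0289 0.031 11.6 0 0
python3 - <<'E'
from h import *
C=np.zeros((600,800,3),np.uint8)
for i,(n,o) in enumerate((("top",(230,150)),("scene",(250,160)))):
    im=viewer.snapshot(n); c=crop(im,*o,78,110,5); C[:550,400*i:400*i+390]=np.clip(c*1.5,0,255)
    print(n,px(n,[*manip.sense()["tcp_pos"]])-o)
cv2.imwrite("pics/c3.png",C)
E
```

```text
t: 1.77
tcp_pos: [0.5241, -0.0295, 0.1289]
tool_rot: [0.633, 0.774, 0.0, 0.002]
force: [0.4, 0.8, -0.2]
finger_gap: 0.346
gripper_force: 0.0
t 1.77 tcp [ 0.5241 -0.0295  0.1289] gap 0.346 F [ 0.4  0.8 -0.2] grip 0.0 q [-0.27  0.55  1.78 -0.    0.81 -0.47]
world mm [ -3.3   0.6 -97.9] rot deg [ 0.13  0.15 -0.1 ] rows>= 2.3
 final-axes slide cm [ 0.12 -0.31  9.79]
top [55.05172159 53.29085519]
scene [27.99240322 36.61800872]
```

View pics/c3.png

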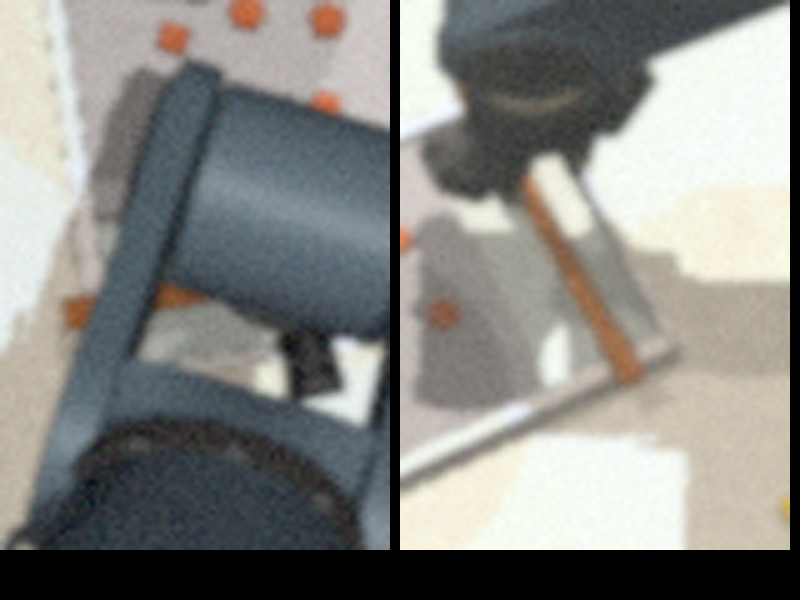

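The arm hides most of both pictures, but the scene crop shows the rod at (580,280) still in place, with the gripper above it. I'll descend and grip.

```bash
python3 -m creep '[{"slide":[0,-0.3,2.5],"angular":[0,0,0],"claw":-0.3},{"slide":[0,0,2.5],"angular":[0,0,0],"claw":-0.3},{"slide":[0,0,2.5],"angular":[0,0,0],"claw":-0.3},{"slide":[0,0,1.3],"angular":[0,0,0],"claw":-0.3},{"slide":[0,0,0.9],"angular":[0,0,0],"claw":-0.3},{"slide":[0,0,0],"angular":[0,0,0],"claw":-0.3},{"slide":[0,0,0],"angular":[0,0,0],"claw":-1},{"slide":[0,0,0],"angular":[0,0,0],"claw":-1},{"slide":[0,0,0],"angular":[0,0,0],"claw":-1},{"slide":[0,0,0],"angular":[0,0,0],"claw":-1}]' 100; python3 plan.py 0.4636 0.3002 0.031 87.8 0 0
```

```text
t: 2.7
tcp_pos: [0.5186, -0.0249, 0.0342]
tool_rot: [0.63, 0.776, 0.0, 0.001]
force: [0.0, -0.0, -0.6]
finger_gap: 0.128
gripper_force: 97.6
t 2.70 tcp [ 0.5186 -0.0249  0.0342] gap 0.128 F [ 0.  -0.  -0.6] grip 97.6 q [-0.26  0.71  1.84 -0.    0.59 -0.47]
world mm [-55.  325.1  -3.2] rot deg [ 5.000e-02  1.000e-01 -7.593e+01] rows>= 10.6
 final-axes slide cm [ 6.74 32.27  0.32]
```

```bash
python3 -m creep '[{"slide":[0,0,-2],"angular":[0,0,0],"claw":-1},{"slide":[0,0,-3.5],"angular":[0,0,0],"claw":-1},{"slide":[0,0,-3.5],"angular":[0,0,0],"claw":-1},{"slide":[0,0,-3],"angular":[0,0,0],"claw":-1},{"slide":[0,0,0],"angular":[0,0,0],"claw":-1}]'; python3 plan.py 0.4636 0.3002 0.15 87.8 0 13
```

```text
t: 3.12
tcp_pos: [0.5219, -0.0258, 0.1594]
tool_rot: [0.63, 0.776, 0.003, 0.006]
force: [-0.1, -1.2, -0.9]
finger_gap: 0.124
gripper_force: 97.8
t 3.12 tcp [ 0.5219 -0.0258  0.1594] gap 0.124 F [-0.1 -1.2 -0.9] grip 97.8 q [-0.26  0.49  1.77  0.    0.87 -0.47]
world mm [-58.3 326.   -9.4] rot deg [  0.34   0.73 -75.93] rows>= 10.6
 row 0 slide [2.55 0.08 0.06] ang [ 0.0005  0.001  -0.1019]
 row 1 slide [2.53 0.33 0.06] ang [ 0.0005  0.001  -0.1019]
 row 2 slide [2.48 0.59 0.06] ang [ 0.0005  0.001  -0.1019]
 row 3 slide [2.41 0.84 0.06] ang [ 0.0005  0.001  -0.1019]
 row 4 slide [2.31 1.08 0.07] ang [ 0.0005  0.001  -0.1019]
 row 5 slide [2.19 1.31 0.07] ang [ 0.0005  0.001  -0.1019]
 row 6 slide [2.04 1.52 0.07] ang [ 0.0005  0.001  -0.1019]
 row 7 slide [1.88 1.72 0.07] ang [ 0.0005  0.001  -0.1019]
 row 8 slide [1.69 1.91 0.07] ang [ 0.0005  0.001  -0.1019]
 row 9 slide [1.49 2.07 0.07] ang [ 0.0005  0.001  -0.1019]
 row 10 slide [1.27 2.21 0.07] ang [ 0.0005  0.001  -0.1019]
 row 11 slide [1.04 2.33 0.07] ang [ 0.0005  0.001  -0.1019]
 row 12 slide [0.8  2.42 0.07] ang [ 0.0005  0.001  -0.1019]
 final-axes slide cm [ 7.08 32.35  0.94]
```

```bash
python3 -m creep '[{"slide":[2.5,0.1,0],"angular":[0,0,-0.1],"claw":-1},{"slide":[2.5,0.3,0],"angular":[0,0,-0.1],"claw":-1},{"slide":[2.5,0.6,0],"angular":[0,0,-0.1],"claw":-1},{"slide":[2.4,0.8,0],"angular":[0,0,-0.1],"claw":-1},{"slide":[2.3,1.1,0],"angular":[0,0,-0.1],"claw":-1},{"slide":[2.2,1.3,0],"angular":[0,0,-0.1],"claw":-1},{"slide":[2,1.5,0],"angular":[0,0,-0.1],"claw":-1},{"slide":[1.9,1.7,0],"angular":[0,0,-0.1],"claw":-1},{"slide":[1.7,1.9,0],"angular":[0,0,-0.1],"claw":-1},{"slide":[1.5,2,0],"angular":[0,0,-0.1],"claw":-1}]' >/dev/null;  python3 -m creep '[{"slide":[1.3,2.2,0],"angular":[0,0,-0.1],"claw":-1},{"slide":[1,2.3,0],"angular":[0,0,-0.1],"claw":-1},{"slide":[0.8,2.4,0],"angular":[0,0,-0.1],"claw":-1},{"slide":[0,0,0],"angular":[0,0,0],"claw":-1},{"slide":[0,0,0],"angular":[0,0,0],"claw":-1}]'; python3 plan.py 0.4636 0.3002 0.13 87.8 0 0
```

```text
t: 4.37
tcp_pos: [0.4617, 0.3004, 0.1531]
tool_rot: [0.031, 1.0, -0.0, -0.0]
force: [0.5, -0.6, -1.4]
finger_gap: 0.126
gripper_force: 97.9
t 4.37 tcp [0.4617 0.3004 0.1531] gap 0.126 F [ 0.5 -0.6 -1.4] grip 97.9 q [ 0.37  0.54  1.69 -0.    0.91 -1.13]
world mm [  1.9  -0.2 -23.1] rot deg [-0.02 -0.   -1.35] rows>= 0.6
 final-axes slide cm [-0.19 -0.02  2.31]
```

```bash
python3 - <<'E'
from h import *
C=np.zeros((600,800,3),np.uint8)
for i,(n,o) in enumerate((("top",(115,165)),("scene",(285,265)))):
    im=viewer.snapshot(n); cv2.imwrite(f"pics/{n}_r.png",im); c=crop(im,*o,80,120,5); C[:600,400*i:400*i+400]=np.clip(c*1.5,0,255)
    for e in(-.11,0,.11): print(n,((px(n,[.4617+e,.3004,.167])-o)*5+[400*i,0]).round(1))
cv2.imwrite("pics/c4.png",C)
E
```

```text
top [115.7 548. ]
top [123.8 303.5]
top [132.   60.7]
scene [848.5 110.5]
scene [647.4 171.3]
scene [442.4 232. ]
```

View pics/c4.png

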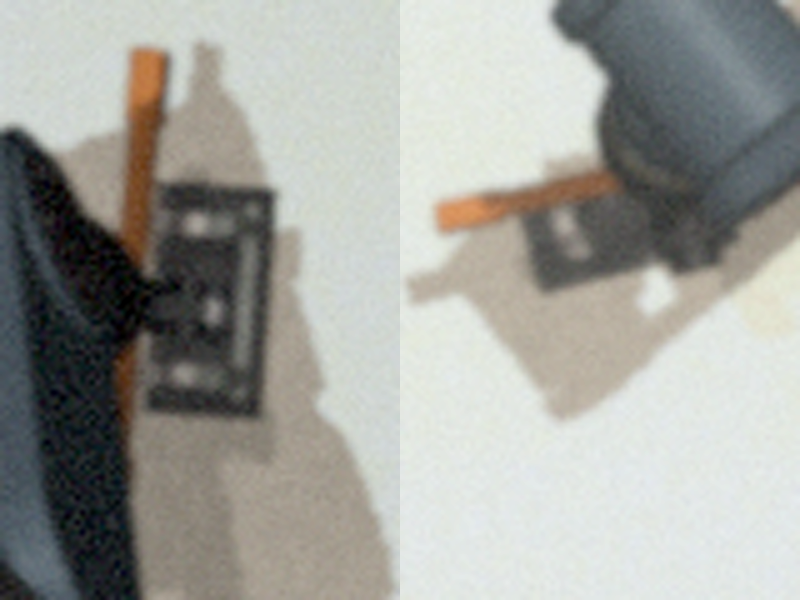

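The pictures show the rod in line with the rack (about -2.4° against -2.2°). The known gripper position gives the camera biases, which put the slot at y≈0.3027. I'll shift +2.3 mm and descend.

```bash
python3 -m creep '[{"slide":[0,0.2,0],"angular":[0,0,0],"claw":-1},{"slide":[0,0,2.5],"angular":[0,0,0],"claw":-1},{"slide":[0,0,2.5],"angular":[0,0,0],"claw":-1},{"slide":[0,0,1.3],"angular":[0,0,0],"claw":-1},{"slide":[0,0,0],"angular":[0,0,0],"claw":-1},{"slide":[0,0,0],"angular":[0,0,0],"claw":-1}]' 120; python3 plan.py 0.4636 0.3027 0.0292 86.5 0 0
```

```text
t: 4.97
tcp_pos: [0.4625, 0.3006, 0.0898]
tool_rot: [0.033, 0.999, -0.0, -0.001]
force: [-0.3, -0.2, -1.4]
finger_gap: 0.118
gripper_force: 117.5
t 4.97 tcp [0.4625 0.3006 0.0898] gap 0.118 F [-0.3 -0.2 -1.4] grip 117.5 q [ 0.37  0.64  1.73 -0.    0.77 -1.13]
world mm [  1.1   2.1 -60.6] rot deg [-0.05 -0.09 -0.26] rows>= 1.5
 final-axes slide cm [-0.1   0.22  6.06]
```

```bash
python3 -m creep '[{"slide":[0,0.2,0],"angular":[0,0,0],"claw":-1},{"slide":[0,0,0],"angular":[0,0,0],"claw":-1},{"slide":[0,0,0],"angular":[0,0,0],"claw":-1}]' |head -2; python3 -m creep '[{"slide":[0,0,0.8],"angular":[0,0,0],"claw":-1},{"slide":[0,0,0.7],"angular":[0,0,0],"claw":-1},{"slide":[0,0,0],"angular":[0,0,0],"claw":-1}]'
```

```text
t: 5.22
tcp_pos: [0.4636, 0.3039, 0.0915]
t: 5.47
tcp_pos: [0.4617, 0.3032, 0.074]
tool_rot: [0.032, 0.999, -0.0, -0.001]
force: [-0.5, 0.5, -1.2]
finger_gap: 0.117
gripper_force: 117.5
```

```bash
for i in 1 2 3 4 5 6; do python3 -m creep '[{"slide":[0,0,0],"angular":[0,0,0],"claw":-1}]' | sed -n '2p;4p' | tr '\n' ' '; done
```

```text
tcp_pos: [0.462, 0.3034, 0.0746] force: [0.6, 0.2, -0.9] tcp_pos: [0.4625, 0.3035, 0.075] force: [0.2, 0.6, -0.3] tcp_pos: [0.4627, 0.3036, 0.0753] force: [0.0, 0.4, -0.2] tcp_pos: [0.4628, 0.3036, 0.0754] force: [0.0, -0.6, -0.4] tcp_pos: [0.4628, 0.3037, 0.0755] force: [0.4, 1.1, -0.2] tcp_pos: [0.4628, 0.3036, 0.0755] force: [-0.2, 0.1, -1.0]
```

```bash
python3 -m creep '[{"slide":[0,-0.1,0.5],"angular":[0,0,0],"claw":-1},{"slide":[0,0,0.5],"angular":[0,0,0],"claw":-1},{"slide":[0,0,0.5],"angular":[0,0,0],"claw":-1},{"slide":[0,0,0],"angular":[0,0,0],"claw":-1},{"slide":[0,0,0],"angular":[0,0,0],"claw":-1}]'|sed -n '2p;4p';  python3 -m creep '[{"slide":[0,0,0.5],"angular":[0,0,0],"claw":-1},{"slide":[0,0,0.5],"angular":[0,0,0],"claw":-1},{"slide":[0,0,0],"angular":[0,0,0],"claw":-1},{"slide":[0,0,0],"angular":[0,0,0],"claw":-1}]'
```

```text
tcp_pos: [0.4622, 0.3024, 0.0596]
force: [-0.1, -0.8, -1.3]
t: 6.72
tcp_pos: [0.4623, 0.3025, 0.0499]
tool_rot: [0.032, 0.999, -0.0, -0.0]
force: [0.4, 0.1, -1.1]
finger_gap: 0.118
gripper_force: 117.5
```

```bash
for i in 1 2 3; do python3 -m creep '[{"slide":[0,0,0.5],"angular":[0,0,0],"claw":-1},{"slide":[0,0,0],"angular":[0,0,0],"claw":-1},{"slide":[0,0,0],"angular":[0,0,0],"claw":-1}]'|sed -n '2p;4p'; done
```

```text
tcp_pos: [0.4626, 0.3027, 0.0451]
force: [0.6, -0.2, -1.1]
tcp_pos: [0.4624, 0.3026, 0.04]
force: [-0.4, -0.3, -1.2]
tcp_pos: [0.4623, 0.3025, 0.0349]
force: [-0.1, -0.0, -1.2]
```

No jaw force yet, which is suspicious, so I'll look.

```bash
python3 - <<'E'
from h import *
C=np.zeros((600,800,3),np.uint8)
for i,(n,o) in enumerate((("top",(115,165)),("scene",(285,265)))):
    im=viewer.snapshot(n); c=crop(im,*o,80,120,5); C[:600,400*i:400*i+400]=np.clip(c*1.5,0,255)
    for e in(-.11,0,.11): print(n,((px(n,[.4625+e,.3027-.04*e,.049])-o)*5+[400*i,0]).round(1))
cv2.imwrite("pics/c5.png",C); print(manip.sense())
E
```

```text
top [166.7 525.4]
top [182.7 304.2]
top [198.7  84.3]
scene [818.  159.9]
scene [630.  208.6]
scene [439.1 257. ]
{'t': 7.5667, 'q': array([ 3.77124612e-01,  7.31420033e-01,  1.75338607e+00,  1.06552322e-04,
        6.56841480e-01, -1.12983952e+00]), 'qd': array([-0.00125458, -0.00570663, -0.00335233,  0.00036563,  0.00182684,
       -0.0018611 ]), 'tau': array([-2.00581802e-03, -4.36627543e+01, -8.39003026e+00, -1.07366122e-03,
        2.69443917e-03,  3.41634723e-04]), 'tcp_pos': array([0.46258758, 0.30263342, 0.03522857]), 'tool_rot': array([ 3.19528486e-02,  9.99489376e-01,  1.89231687e-05, -3.81369774e-05]), 'force': array([-0.67455547,  0.69463239, -0.92034676]), 'ft_torque': array([-0.01501107,  0.02522903,  0.06424349]), 'gripper_force': 117.68095850944519, 'finger_gap': 0.11410059517506685}
```

View pics/c5.png

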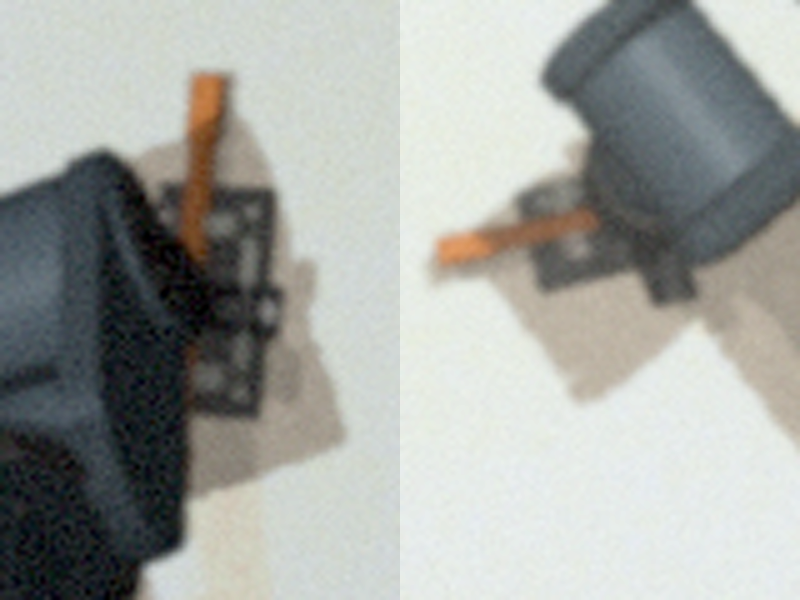

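```bash
for i in 1 2 3; do python3 -m creep '[{"slide":[0,0,0.2],"angular":[0,0,0],"claw":-1},{"slide":[0,0,0],"angular":[0,0,0],"claw":-1},{"slide":[0,0,0],"angular":[0,0,0],"claw":-1}]'|sed -n '2p;4p;5p'; done
```

```text
tcp_pos: [0.4626, 0.3026, 0.0332]
force: [-1.1, 0.4, -0.3]
finger_gap: 0.12
tcp_pos: [0.4626, 0.3026, 0.0312]
force: [-0.6, -1.0, -0.2]
finger_gap: 0.12
tcp_pos: [0.4627, 0.3026, 0.0293]
force: [0.8, 0.1, -0.1]
finger_gap: 0.116
```

```bash
cat > rodfit.py <<'E'
from h import *
def pts(n,im,box):
    x,y,w,h=box; hsv=cv2.cvtColor(im[y:y+h,x:x+w],cv2.COLOR_BGR2HSV)
    m=cv2.inRange(hsv,(3,120,40),(20,255,255)); k,l,s,_=cv2.connectedComponentsWithStats(m)
    i=1+s[1:,4].argmax(); v,u=np.nonzero(l==i); return np.c_[u+x,v+y].astype(float)
def line(n,im,box,z):
    P=np.array([at(n,*p,z)[:2] for p in pts(n,im,box)]); c=P.mean(0); d=np.linalg.svd(P-c)[2][0]; d*=np.sign(d[0]); e=(P-c)@d
    return c,d,e.min(),e.max(),len(P)
def show(tag,T,S,bt,bs,zs,xr):
    for z in zs:
        o=[]
        for n,im,b in(("top",T,bt),("scene",S,bs)):
            c,d,a,e,k=line(n,im,b,z); o.append((c[1]+d[1]/d[0]*(xr-c[0]),np.degrees(np.arctan2(d[1],d[0])),(c+d*e),k))
        print(tag,z,"y",[round(q[0],4) for q in o],"diff mm",round(1e3*(o[1][0]-o[0][0]),1),"ang",[round(q[1],1) for q in o],"far",[q[2].round(4) for q in o],[q[3] for q in o])
E
python3 - <<'E'
from rodfit import *
T,S=viewer.snapshot("top"),viewer.snapshot("scene"); cv2.imwrite("pics/top_n.png",T);cv2.imwrite("pics/scene_n.png",S)
bt,bs=(130,165,60,90),(285,290,60,60)
show("now",T,S,bt,bs,(.03,.043,.055,.07),.52)
show("c4",cv2.imread("pics/top_r.png"),cv2.imread("pics/scene_r.png"),(130,165,60,90),bs,(.15,.167,.18),.52)
# initial rod: use perpendicular offset via x at y=-.03
for z in(.04,.048,.056):
    r=[]
    for n,b in(("top",(235,185,100,40)),("scene",(255,170,60,75))):
        c,d,a,e,k=line(n,cv2.imread(f"pics/{n}_raw.png"),b,z); r.append(c[0]+d[0]/d[1]*(-.03-c[1])); print("init",n,z,(c+d*a).round(4),(c+d*e).round(4),k,"mid",(c+d*(a+e)/2).round(4))
E
```

```text
now 0.03 y [np.float64(0.3012), np.float64(0.2974)] diff mm -3.8 ang [np.float64(-4.0), np.float64(-3.9)] far [array([0.5791, 0.2971]), array([0.5703, 0.2939])] [164, 39]
now 0.043 y [np.float64(0.298), np.float64(0.299)] diff mm 0.9 ang [np.float64(-4.0), np.float64(-3.9)] far [array([0.5779, 0.294 ]), array([0.5708, 0.2955])] [164, 39]
now 0.055 y [np.float64(0.2951), np.float64(0.3004)] diff mm 5.3 ang [np.float64(-4.0), np.float64(-3.9)] far [array([0.5767, 0.2912]), array([0.5712, 0.2969])] [164, 39]
now 0.07 y [np.float64(0.2915), np.float64(0.3022)] diff mm 10.8 ang [np.float64(-4.0), np.float64(-3.9)] far [array([0.5753, 0.2876]), array([0.5718, 0.2987])] [164, 39]
c4 0.15 y [np.float64(0.3008), np.float64(0.2945)] diff mm -6.2 ang [np.float64(-2.8), np.float64(-6.0)] far [array([0.5784, 0.298 ]), array([0.5697, 0.2893])] [206, 51]
c4 0.167 y [np.float64(0.2962), np.float64(0.2969)] diff mm 0.7 ang [np.float64(-2.8), np.float64(-6.0)] far [array([0.5766, 0.2935]), array([0.5704, 0.2916])] [206, 51]
c4 0.18 y [np.float64(0.2928), np.float64(0.2987)] diff mm 5.9 ang [np.float64
[... 328 characters left out ...]
.048 [0.4973 0.0746] [ 0.5413 -0.1337] 187 mid [ 0.5193 -0.0296]Traceback (most recent call last):
  File "<stdin>", line 10, in <module>
  File "rodfit.py", line 7, in line
    P=np.array([at(n,*p,z)[:2] for p in pts(n,im,box)]); c=P.mean(0); d=np.linalg.svd(P-c)[2][0]; d*=np.sign(d[0]); e=(P-c)@d
                ~~^^^^^^^^
  File "h.py", line 11, in at
    o,d=ray(n,u,v); return o+d*(z-o[2])/d[2]
        ~~~^^^^^^^
  File "h.py", line 7, in ray
    c,f=cam(n); a=np.array([(u-c["cx"])/f,(v-c["cy"])/f]); s=a.copy()
        ~~~^^^
  File "h.py", line 5, in cam
    c=viewer.calibration(n); f=210/np.tan(np.radians(c["fov_y"]/2)); return c,f
ValueError: time passes only in moves, steps and waits
```

```bash
for i in 1 2; do python3 -m creep '[{"slide":[0,0,0.2],"angular":[0,0,0],"claw":-1},{"slide":[0,0,0],"angular":[0,0,0],"claw":-1},{"slide":[0,0,0],"angular":[0,0,0],"claw":-1}]'|sed -n '2p;4p;5p'; done
```

```text
tcp_pos: [0.4626, 0.3026, 0.029]
force: [-2.6, -1.2, 11.1]
finger_gap: 0.118
tcp_pos: [0.4627, 0.3027, 0.0288]
force: [-5.5, -2.6, 25.2]
finger_gap: 0.118
```

Stiff contact came at exactly the predicted seat height. I'll relax the press, open, back off and look.

```bash
python3 -m creep '[{"slide":[0,0,-0.3],"angular":[0,0,0],"claw":-1},{"slide":[0,0,0],"angular":[0,0,0],"claw":-0.5},{"slide":[0,0,0],"angular":[0,0,0],"claw":-0.4},{"slide":[0,0,0],"angular":[0,0,0],"claw":-0.4},{"slide":[0,0,-1.5],"angular":[0,0,0],"claw":-0.4},{"slide":[0,0,-3],"angular":[0,0,0],"claw":-0.4},{"slide":[0,0,-4],"angular":[0,0,0],"claw":-0.4},{"slide":[0,0,-4],"angular":[0,0,0],"claw":-0.4},{"slide":[4,-1,-2],"angular":[0,0,0],"claw":-0.4},{"slide":[4,-1,0],"angular":[0,0,0],"claw":-0.4}]'; python3 -m creep '[{"slide":[2,-4,0],"angular":[0,0,0],"claw":0},{"slide":[1,-4,0],"angular":[0,0,0],"claw":0},{"slide":[0,-4,0],"angular":[0,0,0],"claw":0},{"slide":[0,-4,0],"angular":[0,0,0],"claw":0},{"slide":[0,-4,0],"angular":[0,0,0],"claw":0},{"slide":[0,-4,0],"angular":[0,0,0],"claw":0},{"slide":[0,-4,0],"angular":[0,0,0],"claw":0}]'|head -2; python3 - <<'E'
import sys;sys.path.insert(0,'.')
from h import *
C=np.zeros((600,800,3),np.uint8)
for i,(n,o) in enumerate((("top",(120,175)),("scene",(285,275)))):
    im=viewer.snapshot(n); cv2.imwrite(f"pics/{n}_s.png",im); c=crop(im,*o,100,100,4) if 0 else crop(im,*o,80,110,5); C[:550,400*i:400*i+400]=np.clip(c*1.5,0,255)
cv2.imwrite("pics/c6.png",C)
E
```

```text
t: 9.75
tcp_pos: [0.3904, 0.2903, 0.1755]
tool_rot: [0.033, 0.999, 0.003, 0.006]
force: [-0.4, 0.3, -0.4]
finger_gap: 0.3
gripper_force: 0.0
t: 10.33
tcp_pos: [0.3384, 0.012, 0.1713]
```

View pics/c6.png

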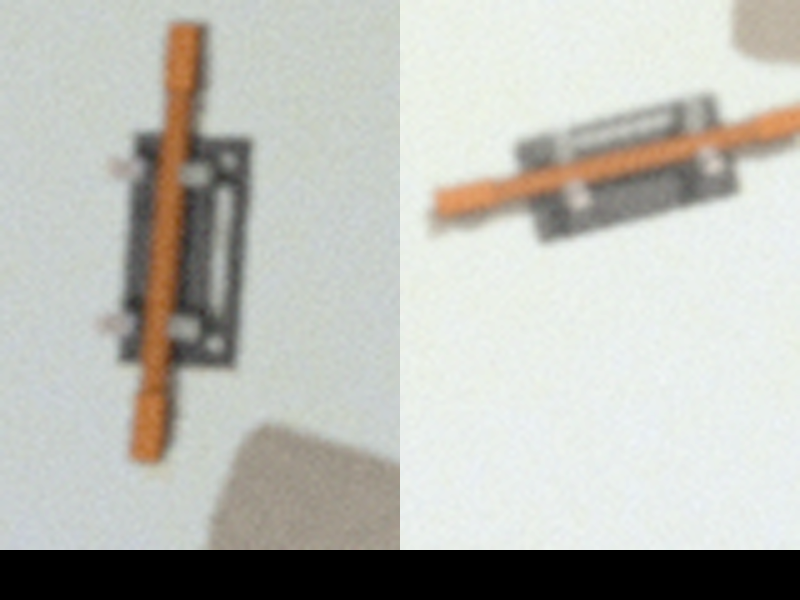

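In the picture the rod lies over the noses without being covered by them, so it isn't home yet. I'll measure its height.

```bash
python3 - <<'E'
import h
_c={}
from h import *
o=h.cam
def cam(n):
    if n not in _c:_c[n]=o(n)
    return _c[n]
h.cam=cam
from rodfit import *
T,S=cv2.imread("pics/top_s.png"),cv2.imread("pics/scene_s.png")
bt,bs=(125,170,60,105),(360,280,110,45)
bs=(365,270,110,60)
bs=(285,275,120,50)
show("now",T,S,bt,bs,(.03,.043,.055,.07,.085),.4636)
for n,im,b in(("top",T,bt),("scene",S,bs)):
    c,d,a,e,k=line(n,im,b,.05); print(n,c+d*a,c+d*e,(c+d*(a+e)/2),e-a)
E
sed -i 's/^def cam(n):/import functools\n@functools.cache\ndef cam(n):/' h.py; python3 plan.py .46 .3 .1 86.5 0 0
```

```text
now 0.03 y [np.float64(0.3045), np.float64(0.2999)] diff mm -4.6 ang [np.float64(-3.3), np.float64(-3.0)] far [array([0.5792, 0.2979]), array([0.5709, 0.2943])] [455, 159]
now 0.043 y [np.float64(0.3013), np.float64(0.3015)] diff mm 0.2 ang [np.float64(-3.3), np.float64(-3.0)] far [array([0.5779, 0.2948]), array([0.5714, 0.2958])] [455, 159]
now 0.055 y [np.float64(0.2984), np.float64(0.3029)] diff mm 4.5 ang [np.float64(-3.3), np.float64(-3.0)] far [array([0.5768, 0.2919]), array([0.5719, 0.2973])] [455, 159]
now 0.07 y [np.float64(0.2947), np.float64(0.3047)] diff mm 10.0 ang [np.float64(-3.3), np.float64(-3.0)] far [array([0.5753, 0.2884]), array([0.5725, 0.2991])] [455, 159]
now 0.085 y [np.float64(0.2911), np.float64(0.3065)] diff mm 15.4 ang [np.float64(-3.3), np.float64(-3.0)] far [array([0.5739, 0.2848]), array([0.573 , 0.3008])] [455, 159]
top [0.3625216  0.30538082] [0.57724501 0.29311213] [0.46988331 0.29924647] 0.21507362584436457
scene [0.42457263 0.30435986] [0.57168906 0.29667782] [0.49813085 0.30051884] 0.14731685639208775
t 10.43 tcp [0.3403 0.0078 0.1714] gap 0.500 F [0.  0.9 0.1] grip 0.0 q [-0.31  0.27  2.17 -0.    0.7  -1.8 ]
world mm [119.7 292.2 -71.4] rot deg [-0.08  0.1  -0.84] rows>= 7.8
 final-axes slide cm [-10.17  29.9    7.14]
```

```bash
python3 - <<'E'
from h import *
from scipy.ndimage import map_coordinates as mc
O={"top":(.4658,.2992),"scene":(.4613,.3013)}
def w(n,x,y,z):
    r=np.radians(87.8); o=O[n]; return [o[0]+np.cos(r)*x-np.sin(r)*y,o[1]+np.sin(r)*x+np.cos(r)*y,z]
for n in O:
  for fy in(-.038,.038):
    X=np.arange(-40,41,4)/1e3; P=np.array([px(n,w(n,x,fy,.043)) for x in X])
    print(n,fy,"x mm at z43:",(X*1e3).astype(int))
    for t in("raw","s"):
        im=cv2.imread(f"pics/{n}_{t}.png").astype(float)
        v=np.array([mc(im[...,k],[P[:,1],P[:,0]],order=1) for k in(0,2)]).round().astype(int); print(" ",t,"B",v[0]);print("     R",v[1])
  # apparent x at z43 for features at height
  for nm,x,z in(("lip",.014,.084),("tine+ in",.0085,.07),("nose tip closed",0,.055),("nose top closed",-.012,.069),("tine- top",-.011,.046),("nose tip open.2",-.01,.055)):
    u=px(n,w(n,x,.038,z)); P=np.array([px(n,w(n,a/1e3,.038,.043)) for a in(0,10)]); d=P[1]-P[0]; print("   ",nm,"appears at x",((u-P[0])@d/(d@d)*10).round(1))
E
```

```text
top -0.038 x mm at z43: [-40 -36 -32 -28 -24 -20 -16 -12  -8  -4   0   4   8  12  16  20  24  28
  32  36  40]
  raw B [113  73  49  46  42  48  74  93  91 103 125 130  99  55  76  95  98 101
 109 124 128]
     R [114  73  52  46  42  50  81  97  93 102 118 122  94  56  77  99 106 108
 118 128 128]
  s B [118  78  54  48  37  51  80  98  94  80  53  41  43  52  79 102 105 108
 115 129 135]
     R [119  78  56  49  42  54  83 102 100  97 108 112  88  61  79 107 114 116
 124 132 135]
top 0.038 x mm at z43: [-40 -36 -32 -28 -24 -20 -16 -12  -8  -4   0   4   8  12  16  20  24  28
  32  36  40]
  raw B [116  78  53  53  46  43  78  93  90 102 125 130 103  64  78  98  96  96
 112 125 131]
     R [115  79  55  56  48  46  83  99  95 101 119 122  97  63  78 102 107 105
 120 127 127]
  s B [124  80  58  56  49  49  81 100  95  83  54  45  40  50  85 101 106 104
 115 130 135]
     R [121  81  59  58  49  50  87 103 100  96 104 115  97  66  84 105 113 113
 122 132 133]
    lip appears at x 24.7
    tine+ in appears at x 15.3
    nose tip closed appears at x 2.9
    nose top closed appears at x 
[... 556 characters left out ...]
144 156]
scene 0.038 x mm at z43: [-40 -36 -32 -28 -24 -20 -16 -12  -8  -4   0   4   8  12  16  20  24  28
  32  36  40]
  raw B [140 140 140 128 107  97  97  98 109 127 138 130 107  92  90  83  77  77
  97 132 142]
     R [142 142 140 129 110 101 103 104 111 124 133 124 110 100  98  85  80  82
 100 131 140]
  s B [154 154 152 141 120 107 109 109  99  79  73  89 102 100 102  90  86  87
 109 145 157]
     R [156 157 153 142 123 112 114 116 118 125 137 131 118 110 111  95  89  91
 111 144 155]
    lip appears at x 9.5
    tine+ in appears at x 5.5
    nose tip closed appears at x -1.4
    nose top closed appears at x -15.2
    tine- top appears at x -11.3
    nose tip open.2 appears at x -11.5
```

```bash
python3 - <<'E'
from h import *
C=np.zeros((600,800,3),np.uint8)
for i,(n,o,wh) in enumerate((("top",(142,195),(33,60)),("scene",(305,288),(54,39)))):
    for j,t in enumerate(("raw","s")):
        im=cv2.imread(f"pics/{n}_{t}.png"); c=cv2.resize(im[o[1]:o[1]+wh[1],o[0]:o[0]+wh[0]],None,fx=7 if i==0 else 5,fy=7 if i==0 else 5,interpolation=cv2.INTER_LANCZOS4)
        c=np.clip((c.astype(float)-30)*2.2,0,255)
        x,y=(j*240,0) if i==0 else (490,j*220)
        C[y:y+c.shape[0],x:x+c.shape[1]]=c
cv2.imwrite("pics/c7.png",C)
E
```

```text
(no output)
```

View pics/c7.png

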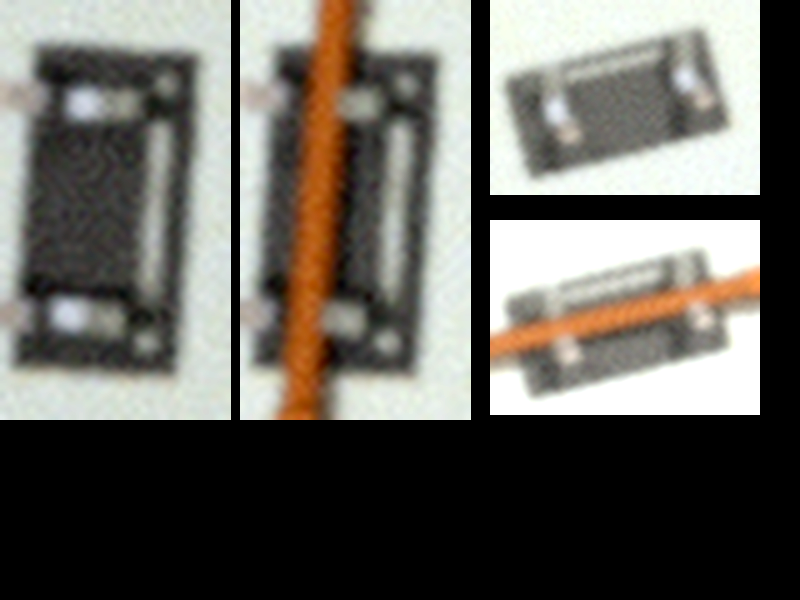

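Looking closely, the grey nose tops overlap the rod's edge by about 2.5 mm and stand where they did at the start. The rod's measured height is about .044–.048, so it looks seated with the jaw closed. I'll confirm by pressing on its top with shut fingers; contact should come at z≈.050.

```bash
python3 -m creep '[{"slide":[-1.2,3.7,0],"angular":[0,0,0],"claw":-1},{"slide":[-1.2,3.7,0],"angular":[0,0,0],"claw":-1},{"slide":[-1.2,3.7,0],"angular":[0,0,0],"claw":-1},{"slide":[-1.2,3.7,0],"angular":[0,0,0],"claw":-1},{"slide":[-1.2,3.7,0.5],"angular":[0,0,0],"claw":-1},{"slide":[-1.2,3.7,1],"angular":[0,0,0],"claw":-1},{"slide":[-1.2,3.7,1],"angular":[0,0,0],"claw":-1},{"slide":[-1.2,3.7,1],"angular":[0,0,0],"claw":-1},{"slide":[-0.5,0.3,1],"angular":[0,0,0],"claw":-1},{"slide":[0,0,0],"angular":[0,0,0],"claw":-1}]' ; python3 plan.py .4636 .3025 .054 86.5 0 0
```

```text
t: 11.27
tcp_pos: [0.4581, 0.308, 0.124]
tool_rot: [0.03, 1.0, -0.0, -0.001]
force: [0.1, -0.8, -0.4]
finger_gap: 0.0
gripper_force: 0.0
t 11.27 tcp [0.4581 0.308  0.124 ] gap 0.000 F [ 0.1 -0.8 -0.4] grip 0.0 q [ 0.39  0.58  1.71  0.    0.85 -1.12]
world mm [  5.5  -5.5 -70. ] rot deg [-0.06 -0.13  0.09] rows>= 1.7
 final-axes slide cm [-0.58 -0.52  7.  ]
```

```bash
python3 -m creep '[{"slide":[-0.5,-0.4,2.5],"angular":[0,0,0],"claw":-1},{"slide":[0,0,2.5],"angular":[0,0,0],"claw":-1},{"slide":[0,0,1.3],"angular":[0,0,0],"claw":-1},{"slide":[0,0,0],"angular":[0,0,0],"claw":-1},{"slide":[0,0,0],"angular":[0,0,0],"claw":-1}]' |sed -n '2p;4p';for i in 1 2 3 4 5; do python3 -m creep '[{"slide":[0,0,0.3],"angular":[0,0,0],"claw":-1},{"slide":[0,0,0],"angular":[0,0,0],"claw":-1},{"slide":[0,0,0],"angular":[0,0,0],"claw":-1}]'|sed -n '2p;4p'; done
```

```text
tcp_pos: [0.462, 0.3002, 0.0631]
force: [0.3, 0.5, 0.3]
tcp_pos: [0.4639, 0.3013, 0.0615]
force: [-0.1, -0.7, 0.3]
tcp_pos: [0.4635, 0.3012, 0.0577]
force: [0.0, -0.7, 1.2]
tcp_pos: [0.4633, 0.3011, 0.0543]
force: [-0.4, -0.2, -0.6]
tcp_pos: [0.4634, 0.3011, 0.0512]
force: [-0.2, -0.0, -0.6]
tcp_pos: [0.4638, 0.3014, 0.0498]
force: [-1.2, 0.0, 9.7]
```

```bash
python3 -m creep '[{"slide":[0,0,0.3],"angular":[0,0,0],"claw":-1},{"slide":[0,0,0.2],"angular":[0,0,0],"claw":-1},{"slide":[0,0,0],"angular":[0,0,0],"claw":-1}]'|sed -n '2p;4p'; python3 -m creep '[{"slide":[0,0,-2],"angular":[0,0,0],"claw":-1},{"slide":[0,0,-4],"angular":[0,0,0],"claw":-1},{"slide":[0,0,-4],"angular":[0,0,0],"claw":-1},{"slide":[0,0,-4],"angular":[0,0,0],"claw":-1},{"slide":[1.5,-3,-2.5],"angular":[0,0,0],"claw":-0.2},{"slide":[1.5,-3.8,0],"angular":[0,0,0],"claw":-0.2},{"slide":[1.5,-3.8,0],"angular":[0,0,0],"claw":-0.2},{"slide":[1.5,-3.8,0],"angular":[0,0,0],"claw":-0.2},{"slide":[1,-3.9,0],"angular":[0,0,0],"claw":-0.2},{"slide":[0,-4,0],"angular":[0,0,0],"claw":-0.2}]'|head -2; python3 - <<'E'
from h import *
Tt=viewer.snapshot("top");cv2.imwrite("pics/top_p.png",Tt)
import plan
# scraper_grip target: pad-based estimate
yaw=np.radians(-4); o=np.array([.480,-.3045,.008]); c,s=np.cos(yaw),np.sin(yaw)
g=o+np.array([-.0454*c,-.0454*s,.0833]); Rm=plan.Rt(86,50); tcp=g+Rm[:,2]*.0187; print("grip",g,"tcp",tcp,"pre",tcp-Rm[:,2]*.09)
plan.plan(tcp-Rm[:,2]*.09,86,50,10)
E
```

```text
tcp_pos: [0.464, 0.3019, 0.0491]
force: [-8.2, -2.1, 40.0]
t: 14.02
tcp_pos: [0.3759, 0.0825, 0.2083]
grip [ 0.43471059 -0.30133306  0.0913    ] tcp [ 0.44900073 -0.30233232  0.07927987] pre [ 0.38022467 -0.29752303  0.13713076]
t 14.07 tcp [0.3777 0.0758 0.2083] gap 0.398 F [ 0.2 -2.4 -0.4] grip 0.0 q [-0.09  0.25  2.02 -0.01  0.87 -1.59]
world mm [   2.5 -373.4  -71.2] rot deg [ -0.19 -50.08   0.2 ] rows>= 9.1
 row 0 slide [-0.28 -3.72  0.73] ang [-0.0003 -0.0874  0.0003]
 row 1 slide [-0.22 -3.72  0.75] ang [-0.0003 -0.0874  0.0003]
 row 2 slide [-0.15 -3.72  0.76] ang [-0.0003 -0.0874  0.0003]
 row 3 slide [-0.09 -3.72  0.77] ang [-0.0003 -0.0874  0.0003]
 row 4 slide [-0.02 -3.72  0.78] ang [-0.0003 -0.0874  0.0003]
 row 5 slide [ 0.05 -3.72  0.77] ang [-0.0003 -0.0874  0.0003]
 row 6 slide [ 0.11 -3.72  0.77] ang [-0.0003 -0.0874  0.0003]
 row 7 slide [ 0.18 -3.72  0.75] ang [-0.0003 -0.0874  0.0003]
 row 8 slide [ 0.24 -3.72  0.73] ang [-0.0003 -0.0874  0.0003]
 row 9 slide [ 0.3  -3.72  0.71] ang [-0.0003 -0.0874  0.0003]
 final-axes slide cm [  3.62 -37.23   6.77]
```

The rod top stays at .049 under 40 N, so it is fully home. Next is the scraper.

```bash
python3 -m creep '[{"slide":[-0.3,-3.7,0.7],"angular":[0,-0.09,0],"claw":-0.2},{"slide":[-0.2,-3.7,0.7],"angular":[0,-0.09,0],"claw":-0.2},{"slide":[-0.2,-3.7,0.8],"angular":[0,-0.09,0],"claw":-0.2},{"slide":[-0.1,-3.7,0.8],"angular":[0,-0.09,0],"claw":-0.2},{"slide":[0,-3.7,0.8],"angular":[0,-0.09,0],"claw":-0.2},{"slide":[0,-3.7,0.8],"angular":[0,-0.09,0],"claw":-0.2},{"slide":[0.1,-3.7,0.8],"angular":[0,-0.09,0],"claw":-0.2},{"slide":[0.2,-3.7,0.7],"angular":[0,-0.09,0],"claw":-0.2},{"slide":[0.2,-3.7,0.7],"angular":[0,-0.09,0],"claw":-0.2},{"slide":[0.3,-3.7,0.7],"angular":[0,-0.06,0],"claw":-0.2}]'>/dev/null; python3 -m creep '[{"slide":[0,0,0],"angular":[0,0,0],"claw":-0.2},{"slide":[0,0,0],"angular":[0,0,0],"claw":-0.2},{"slide":[0,0,0],"angular":[0,0,0],"claw":-0.2}]'; python3 plan.py .380 -.298 .137 86 50 1;python3 plan.py .449 -.303 .079 86 50 0|tail -1
```

```text
t: 15.15
tcp_pos: [0.4349, -0.1546, 0.2364]
tool_rot: [0.053, 0.967, -0.009, 0.251]
force: [-0.2, 0.9, -0.8]
finger_gap: 0.401
gripper_force: 0.0
t 15.15 tcp [ 0.4349 -0.1546  0.2364] gap 0.401 F [-0.2  0.9 -0.8] grip 0.0 q [-0.8   0.18  2.17  0.72  0.5  -2.85]
world mm [ -54.9 -143.4  -99.4] rot deg [ -0.92 -20.92  -2.  ] rows>= 4.4
 row 0 slide [  8.19 -14.94   6.66] ang [-0.0161 -0.3651 -0.035 ]
 final-axes slide cm [ 10.49 -14.69   2.97]
 final-axes slide cm [ 10.49 -14.71  11.99]
```

Joint 6 reached its limit. I'll use the half-turn grasp instead and turn the tool +180° about its own z.

```bash
for i in 1 2; do python3 -m creep '[{"slide":[0,0,0],"angular":[0,0,0.12],"claw":-0.2},{"slide":[0,0,0],"angular":[0,0,0.12],"claw":-0.2},{"slide":[0,0,0],"angular":[0,0,0.12],"claw":-0.2},{"slide":[0,0,0],"angular":[0,0,0.12],"claw":-0.2},{"slide":[0,0,0],"angular":[0,0,0.12],"claw":-0.2},{"slide":[0,0,0],"angular":[0,0,0.12],"claw":-0.2},{"slide":[0,0,0],"angular":[0,0,0.12],"claw":-0.2},{"slide":[0,0,0],"angular":[0,0,0.12],"claw":-0.2},{"slide":[0,0,0],"angular":[0,0,0.12],"claw":-0.2},{"slide":[0,0,0],"angular":[0,0,0.12],"claw":-0.2}]'>/dev/null; done; python3 -m creep '[{"slide":[0,0,0],"angular":[0,0,0.12],"claw":-0.2},{"slide":[0,0,0],"angular":[0,0,0.12],"claw":-0.2},{"slide":[0,0,0],"angular":[0,0,0.12],"claw":-0.2},{"slide":[0,0,0],"angular":[0,0,0.12],"claw":-0.2},{"slide":[0,0,0],"angular":[0,0,0.12],"claw":-0.2},{"slide":[0,0,0],"angular":[0,0,0.12],"claw":-0.2},{"slide":[0,0,0],"angular":[0,0,0],"claw":-0.2}]'|head -3; python3 plan.py .380 -.298 .137 -94 -50 7
```

```text
t: 17.4
tcp_pos: [0.4346, -0.1533, 0.2359]
tool_rot: [0.967, -0.043, 0.25, 0.011]
t 17.40 tcp [ 0.4346 -0.1533  0.2359] gap 0.403 F [-0.5 -0.1  0.4] grip 0.0 q [-0.8   0.18  2.17  0.72  0.5   0.27]
world mm [ -54.6 -144.7  -98.9] rot deg [ 0.62 20.99 -0.86] rows>= 4.4
 row 0 slide [-1.2   2.13  0.95] ang [ 0.0016  0.0523 -0.0021]
 row 1 slide [-1.26  2.13  0.88] ang [ 0.0016  0.0523 -0.0021]
 row 2 slide [-1.31  2.13  0.81] ang [ 0.0016  0.0523 -0.0021]
 row 3 slide [-1.35  2.12  0.74] ang [ 0.0016  0.0523 -0.0021]
 row 4 slide [-1.39  2.12  0.66] ang [ 0.0016  0.0523 -0.0021]
 row 5 slide [-1.43  2.12  0.58] ang [ 0.0016  0.0523 -0.0021]
 row 6 slide [-1.46  2.12  0.5 ] ang [ 0.0016  0.0523 -0.0021]
 final-axes slide cm [-10.43  14.81   2.96]
```

```bash
python3 -m creep '[{"slide":[-1.2,2.1,0.9],"angular":[0,0.05,0],"claw":-0.2},{"slide":[-1.3,2.1,0.9],"angular":[0,0.05,0],"claw":-0.2},{"slide":[-1.3,2.1,0.8],"angular":[0,0.05,0],"claw":-0.2},{"slide":[-1.3,2.1,0.7],"angular":[0,0.05,0],"claw":-0.2},{"slide":[-1.4,2.1,0.7],"angular":[0,0.05,0],"claw":-0.2},{"slide":[-1.4,2.1,0.6],"angular":[0,0.05,0],"claw":-0.2},{"slide":[-1.5,2.1,0.5],"angular":[0,0.06,0],"claw":-0.2},{"slide":[0,0,0],"angular":[0,0,0],"claw":-0.2},{"slide":[0,0,0],"angular":[0,0,0],"claw":-0.2},{"slide":[0,0,0],"angular":[0,0,0],"claw":-0.2}]' >/dev/null; python3 plan.py .449 -.303 .079 -94 -50 0; python3 - <<'E'
from h import *
im=viewer.snapshot("top"); cv2.imwrite("pics/top_g.png",im)
E
```

```text
t 18.23 tcp [ 0.3982 -0.2377  0.1729] gap 0.401 F [0.  0.4 0.1] grip 0.0 q [-1.23  0.46  2.34  1.56  0.67 -1.02]
world mm [ 50.8 -65.3 -93.9] rot deg [-0.96  8.14 -0.89] rows>= 3.0
 final-axes slide cm [-3.64  6.16 10.27]
```

```bash
python3 plan.py .45 -.303 .150 -94 -45 4
```

```text
t 18.28 tcp [ 0.3984 -0.2375  0.1734] gap 0.395 F [ 0.1 -0.  -0.5] grip 0.0 q [-1.23  0.46  2.34  1.56  0.67 -1.02]
world mm [ 51.6 -65.5 -23.4] rot deg [-0.99  3.1  -0.77] rows>= 2.1
 row 0 slide [0.67 1.56 1.34] ang [-0.0043  0.0135 -0.0033]
 row 1 slide [0.65 1.55 1.36] ang [-0.0043  0.0135 -0.0033]
 row 2 slide [0.62 1.55 1.37] ang [-0.0043  0.0135 -0.0033]
 row 3 slide [0.6  1.55 1.39] ang [-0.0043  0.0135 -0.0033]
 final-axes slide cm [2.31 6.17 5.61]
```

```bash
python3 -m creep '[{"slide":[1.2,0,2.6],"angular":[0,0,0],"claw":-0.2},{"slide":[1.0,0.5,2.4],"angular":[0,0.02,0],"claw":-0.2},{"slide":[0.2,2,0.6],"angular":[0,0.02,0],"claw":-0.2},{"slide":[0,2,0],"angular":[0,0.02,0],"claw":-0.2},{"slide":[0,1.7,0],"angular":[0,0,0],"claw":-0.2},{"slide":[0,0,0],"angular":[0,0,0],"claw":-0.2},{"slide":[0,0,0],"angular":[0,0,0],"claw":-0.2},{"slide":[0,0,0],"angular":[0,0,0],"claw":-0.2}]' >/dev/null; python3 plan.py .448 -.303 .079 -94 -45 3
```

```text
t 18.95 tcp [ 0.4493 -0.3021  0.1469] gap 0.398 F [ 0.2 -0.1  0.1] grip 0.0 q [-1.19  0.59  2.19  1.62  0.7  -1.02]
world mm [ -1.3  -0.9 -67.9] rot deg [-0.96 -0.36 -0.79] rows>= 1.6
 row 0 slide [-1.64  0.08  1.56] ang [-0.0056 -0.0021 -0.0046]
 row 1 slide [-1.64  0.07  1.56] ang [-0.0056 -0.0021 -0.0046]
 row 2 slide [-1.63  0.05  1.57] ang [-0.0056 -0.0021 -0.0046]
 final-axes slide cm [-4.89  0.1   4.71]
```

```bash
python3 -m creep '[{"slide":[-1.6,0.1,1.6],"angular":[-0.017,0,-0.014],"claw":-0.2},{"slide":[-1.6,0.1,1.6],"angular":[0,0,0],"claw":-0.2},{"slide":[-1.1,0,1],"angular":[0,0,0],"claw":-0.2},{"slide":[-0.6,0,0.5],"angular":[0,0,0],"claw":-0.2},{"slide":[0,0,0],"angular":[0,0,0],"claw":-0.2},{"slide":[0,0,0],"angular":[0,0,0],"claw":-0.2}]' ; python3 plan.py .448 -.303 .078 -94 -45 0
```

```text
t: 19.45
tcp_pos: [0.448, -0.304, 0.0784]
tool_rot: [0.922, -0.033, 0.385, 0.013]
force: [0.5, 0.9, -0.9]
finger_gap: 0.403
gripper_force: 0.0
t 19.45 tcp [ 0.448  -0.304   0.0784] gap 0.403 F [ 0.5  0.9 -0.9] grip 0.0 q [-1.18  0.78  2.22  1.89  0.74 -1.38]
world mm [ 0.   1.  -0.4] rot deg [-0.01 -0.32 -0.13] rows>= 0.0
 final-axes slide cm [-0.03 -0.1   0.02]
```

Now close with 60 N, then look at the values and lift.

```bash
python3 -m creep '[{"slide":[0,0,0],"angular":[0,0,0],"claw":-0.5},{"slide":[0,0,0],"angular":[0,0,0],"claw":-1},{"slide":[0,0,0],"angular":[0,0,0],"claw":-1},{"slide":[0,0,0],"angular":[0,0,0],"claw":-1},{"slide":[0,0,0],"angular":[0,0,0],"claw":-1},{"slide":[0,0,0],"angular":[0,0,0],"claw":-1}]' 110; python3 - <<'E'
from h import *
s=manip.sense(); print(s["tcp_pos"].round(4),s["tool_rot"].round(4),s["ft_torque"].round(2))
im=viewer.snapshot("top"); cv2.imwrite("pics/top_h.png",im)
import plan
# sweep start: station frame
so=np.array([.564,-.024+.002]); y=np.radians(8.9); c,sn=np.cos(y),np.sin(y)
o0=np.array([.4796,-.3053,.008]); y0=np.radians(-4)  # scraper at grasp
def tcp(sx,sy,z,yaw=8.9):
    o=np.r_[so+[c*sx-sn*sy,sn*sx+c*sy],z]; rel=s["tcp_pos"]-o0
    return o+R.from_euler("z",np.radians(yaw)-y0).apply(rel)
for a in((.135,0,.05),(.135,0,.0315),(-.005,0,.0315)): print(a,tcp(*a).round(4))
E
```

```text
t: 19.95
tcp_pos: [0.4481, -0.3051, 0.0792]
tool_rot: [0.922, -0.033, 0.386, 0.014]
force: [-2.6, 2.1, 5.5]
finger_gap: 0.193
gripper_force: 107.6
[ 0.4481 -0.3051  0.0792] [ 0.9217 -0.0331  0.3861  0.014 ] [ 0.18 -0.1   0.26]
(0.135, 0, 0.05) [ 0.6666 -0.008   0.1212]
(0.135, 0, 0.0315) [ 0.6666 -0.008   0.1027]
(-0.005, 0, 0.0315) [ 0.5283 -0.0296  0.1027]
```

```bash
echo "G .4481 -.3051 .0792 quat .9217 -.0331 .3861 .0140" > grasp.txt; python3 -m creep '[{"slide":[0.5,0,-0.5],"angular":[0,0,0],"claw":-1},{"slide":[1.2,0,-1.2],"angular":[0,0,0],"claw":-1},{"slide":[1.8,0,-1.8],"angular":[0,0,0],"claw":-1},{"slide":[1.8,0,-1.8],"angular":[0,0,0],"claw":-1},{"slide":[1.8,0,-1.8],"angular":[0,0,0],"claw":-1},{"slide":[0,0,0],"angular":[0,0,0],"claw":-1},{"slide":[0,0,0],"angular":[0,0,0],"claw":-1}]'; python3 plan.py .49 -.036 .17 -81.1 -45 10
```

```text
t: 20.58
tcp_pos: [0.447, -0.3064, 0.1795]
tool_rot: [0.922, -0.033, 0.385, 0.016]
force: [0.5, 0.2, -2.8]
finger_gap: 0.196
gripper_force: 107.5
t 20.58 tcp [ 0.447  -0.3064  0.1795] gap 0.196 F [ 0.5  0.2 -2.8] grip 107.5 q [-1.19  0.5   2.17  1.52  0.69 -0.9 ]
world mm [ 43.  270.4  -9.5] rot deg [ 9.46 -0.31 -9.04] rows>= 6.6
 row 0 slide [ 0.1  -2.73  0.22] ang [ 0.0165 -0.0005 -0.0158]
 row 1 slide [ 0.15 -2.72  0.27] ang [ 0.0165 -0.0005 -0.0158]
 row 2 slide [ 0.19 -2.72  0.31] ang [ 0.0165 -0.0005 -0.0158]
 row 3 slide [ 0.23 -2.71  0.36] ang [ 0.0165 -0.0005 -0.0158]
 row 4 slide [ 0.28 -2.7   0.4 ] ang [ 0.0165 -0.0005 -0.0158]
 row 5 slide [ 0.32 -2.68  0.45] ang [ 0.0165 -0.0005 -0.0158]
 row 6 slide [ 0.36 -2.67  0.49] ang [ 0.0165 -0.0005 -0.0158]
 row 7 slide [ 0.4  -2.66  0.53] ang [ 0.0165 -0.0005 -0.0158]
 row 8 slide [ 0.45 -2.64  0.58] ang [ 0.0165 -0.0005 -0.0158]
 row 9 slide [ 0.49 -2.62  0.62] ang [ 0.0165 -0.0005 -0.0158]
 final-axes slide cm [  5.29 -26.05   6.63]
```

```bash
python3 -m creep '[{"slide":[0.1,-2.7,0.2],"angular":[0.016,0,-0.016],"claw":-1},{"slide":[0.1,-2.7,0.3],"angular":[0.016,0,-0.016],"claw":-1},{"slide":[0.2,-2.7,0.3],"angular":[0.016,0,-0.016],"claw":-1},{"slide":[0.2,-2.7,0.4],"angular":[0.016,0,-0.016],"claw":-1},{"slide":[0.3,-2.7,0.4],"angular":[0.016,0,-0.016],"claw":-1},{"slide":[0.3,-2.7,0.4],"angular":[0.016,0,-0.016],"claw":-1},{"slide":[0.4,-2.7,0.5],"angular":[0.016,0,-0.016],"claw":-1},{"slide":[0.4,-2.7,0.5],"angular":[0.016,0,-0.016],"claw":-1},{"slide":[0.4,-2.6,0.6],"angular":[0.016,0,-0.016],"claw":-1},{"slide":[0.5,-2.6,0.6],"angular":[0.016,0,-0.016],"claw":-1}]'>/dev/null; python3 -m creep '[{"slide":[0,0,0],"angular":[0,0,0],"claw":-1},{"slide":[0,0,0],"angular":[0,0,0],"claw":-1},{"slide":[0,0,0],"angular":[0,0,0],"claw":-1}]'|sed -n '2p;4p'; cat > st.py <<'E'
# st.py sx sy z n : plan to station-frame scraper position, yaw 8.9 (orientation = grasp turned about z)
import sys; from h import *; import plan
Gp=np.array([.4481,-.3051,.0792]); GR=R.from_quat([.9217,-.0331,.3861,.0140]); o0=np.array([.4796,-.3053,.008])
def go(o,yaw,n):
    Q=R.from_euler("z",yaw+4,degrees=True); p=o+Q.apply(Gp-o0); T=(Q*GR).as_matrix(); plan.Rt=lambda *a:T; plan.plan(p,0,0,n)
if __name__=="__main__":
    sx,sy,z,n=[float(v) for v in sys.argv[1:]]; y=np.radians(8.9); c,s=np.cos(y),np.sin(y)
    go(np.array([.564+c*sx-s*sy,-.022+s*sx+c*sy,z]),8.9,int(n))
E
python3 st.py -.04 0 .08 1;python3 st.py .13 0 .047 0
```

```text
tcp_pos: [0.4895, -0.036, 0.1682]
force: [0.2, -0.2, -1.9]
t 21.67 tcp [ 0.4895 -0.036   0.1682] gap 0.197 F [ 0.2 -0.2 -1.9] grip 108.2 q [-0.63  0.52  2.4   2.16  0.65 -1.31]
world mm [  4.3   1.  -17. ] rot deg [ 0.02  0.28 -0.  ] rows>= 0.4
 row 0 slide [-0.9  -0.03  1.51] ang [ 0.0004  0.0048 -0.    ]
 final-axes slide cm [-0.91 -0.03  1.51]
t 21.67 tcp [ 0.4895 -0.036   0.1682] gap 0.197 F [ 0.2 -0.2 -1.9] grip 108.2 q [-0.63  0.52  2.4   2.16  0.65 -1.31]
world mm [172.2  27.3 -50. ] rot deg [ 0.02  0.28 -0.  ] rows>= 4.4
 final-axes slide cm [ 8.66 -0.07 15.94]
```

```bash
python3 -m creep '[{"slide":[0.5,0,1],"angular":[0,0.005,0],"claw":-1},{"slide":[1.1,0,2],"angular":[0,0,0],"claw":-1},{"slide":[1.1,0,2],"angular":[0,0,0],"claw":-1},{"slide":[1.1,0,2],"angular":[0,0,0],"claw":-1},{"slide":[1.1,0,2],"angular":[0,0,0],"claw":-1},{"slide":[0,0,0],"angular":[0,0,0],"claw":-1},{"slide":[0,0,0],"angular":[0,0,0],"claw":-1}]'>/dev/null; python3 st.py .13 0 .047 0; python3 - <<'E'
from h import *
C=np.zeros((600,800,3),np.uint8)
for i,(n,o) in enumerate((("top",(215,40)),("scene",(160,160)))):
    im=viewer.snapshot(n); c=crop(im,*o,130,190,3) if i==0 else crop(im,*o,135,130,3); C[:c.shape[0],400*i:400*i+c.shape[1]]=np.clip(c*1.5,0,255)
cv2.imwrite("pics/c8.png",C)
E
```

```text
t 22.25 tcp [ 0.5886 -0.0217  0.1409] gap 0.200 F [-0.4  1.3 -2.2] grip 108.4 q [-0.43  0.61  2.18  2.25  0.53 -1.19]
world mm [ 73.1  13.  -22.7] rot deg [ 0.1  -0.19  0.06] rows>= 1.9
 final-axes slide cm [ 3.59 -0.17  6.88]Traceback (most recent call last):
  File "<stdin>", line 4, in <module>
ValueError: could not broadcast input array from shape (390,405,3) into shape (390,400,3)
```

```bash
python3 -m creep '[{"slide":[1.1,0,1.5],"angular":[0,0,0],"claw":-1},{"slide":[0.7,-0.1,1.5],"angular":[0,0,0],"claw":-1},{"slide":[0.7,-0.1,1.5],"angular":[0,0,0],"claw":-1},{"slide":[0.5,0,1.3],"angular":[0,0,0],"claw":-1},{"slide":[0.3,0,0.7],"angular":[0,0,0],"claw":-1},{"slide":[0,0,0],"angular":[0,0,0],"claw":-1},{"slide":[0,0,0],"angular":[0,0,0],"claw":-1}]'|sed -n 4p; python3 st.py .129 0 .0315 0
```

```text
force: [-0.4, 0.4, -3.4]
t 22.93 tcp [ 0.6545 -0.0084  0.1192] gap 0.198 F [-0.4  0.4 -3.4] grip 108.4 q [-0.34  0.68  2.02  2.25  0.45 -1.09]
world mm [  6.2  -0.5 -16.5] rot deg [ 0.04 -0.07  0.01] rows>= 0.4
 final-axes slide cm [-0.76  0.14  1.59]
```

```bash
python3 -m creep '[{"slide":[0.4,0.1,0.4],"angular":[0,0,0],"claw":-1},{"slide":[0,0,0],"angular":[0,0,0],"claw":-1},{"slide":[-0.5,0,0.5],"angular":[0,0,0],"claw":-1},{"slide":[-0.4,0,0.4],"angular":[0,0,0],"claw":-1},{"slide":[-0.2,0,0.2],"angular":[0,0,0],"claw":-1},{"slide":[0,0,0],"angular":[0,0,0],"claw":-1},{"slide":[0,0,0],"angular":[0,0,0],"claw":-1},{"slide":[0,0,0],"angular":[0,0,0],"claw":-1}]'|sed -n 4p; python3 st.py .129 0 .0315 0;python3 st.py -.006 0 .0315 0
```

```text
force: [0.1, 0.2, -2.5]
t 23.60 tcp [ 0.6615 -0.0082  0.1043] gap 0.196 F [ 0.1  0.2 -2.5] grip 108.5 q [-0.34  0.72  2.01  2.3   0.47 -1.14]
world mm [-0.8 -0.7 -1.6] rot deg [ 0.03 -0.18  0.05] rows>= 0.0
 final-axes slide cm [-0.18  0.05  0.05]
t 23.60 tcp [ 0.6615 -0.0082  0.1043] gap 0.196 F [ 0.1  0.2 -2.5] grip 108.5 q [-0.34  0.72  2.01  2.3   0.47 -1.14]
world mm [-134.2  -21.6   -1.6] rot deg [ 0.03 -0.18  0.05] rows>= 3.3
 final-axes slide cm [-9.65  0.08 -9.58]
```

```bash
python3 -m creep '[{"slide":[-0.3,0,-0.1],"angular":[0,0,0],"claw":-1},{"slide":[-0.5,0,-0.5],"angular":[0,0,0],"claw":-1},{"slide":[-0.6,0,-0.6],"angular":[0,0,0],"claw":-1},{"slide":[-0.6,0,-0.6],"angular":[0,0,0],"claw":-1},{"slide":[-0.6,0,-0.6],"angular":[0,0,0],"claw":-1},{"slide":[-0.6,0,-0.6],"angular":[0,0,0],"claw":-1},{"slide":[-0.6,0,-0.6],"angular":[0,0,0],"claw":-1},{"slide":[-0.6,0,-0.6],"angular":[0,0,0],"claw":-1},{"slide":[-0.6,0,-0.6],"angular":[0,0,0],"claw":-1},{"slide":[-0.6,0,-0.6],"angular":[0,0,0],"claw":-1}]'|sed -n 4p; python3 st.py -.006 0 .0315 0
```

```text
force: [-0.1, -0.4, -1.8]
t 24.43 tcp [ 0.584  -0.0204  0.102 ] gap 0.196 F [-0.1 -0.4 -1.8] grip 108.4 q [-0.44  0.72  2.2   2.39  0.62 -1.36]
world mm [-56.7  -9.4   0.7] rot deg [ 0.05 -0.18  0.06] rows>= 1.4
 final-axes slide cm [-3.98  0.06 -4.14]
```

```bash
python3 -m creep '[{"slide":[-0.6,0,-0.7],"angular":[0,0,0],"claw":-1},{"slide":[-0.6,0,-0.6],"angular":[0,0,0],"claw":-1},{"slide":[-0.6,0,-0.6],"angular":[0,0,0],"claw":-1},{"slide":[-0.6,0,-0.6],"angular":[0,0,0],"claw":-1},{"slide":[-0.6,0,-0.6],"angular":[0,0,0],"claw":-1},{"slide":[-0.6,0,-0.6],"angular":[0,0,0],"claw":-1},{"slide":[-0.6,0,-0.6],"angular":[0,0,0],"claw":-1},{"slide":[0,0,0],"angular":[0,0,0],"claw":-1},{"slide":[0,0,0],"angular":[0,0,0],"claw":-1},{"slide":[0,0,0],"angular":[0,0,0],"claw":-1}]'|sed -n '2p;4p'; python3 st.py -.012 0 .0315 0
```

```text
tcp_pos: [0.5257, -0.0296, 0.102]
force: [-0.6, -0.2, -2.0]
t 25.27 tcp [ 0.5257 -0.0296  0.102 ] gap 0.194 F [-0.6 -0.2 -2. ] grip 108.6 q [-0.54  0.75  2.35  2.42  0.76 -1.53]
world mm [-4.3 -1.1  0.7] rot deg [ 0.06 -0.2   0.06] rows>= 0.1
 final-axes slide cm [-0.26  0.04 -0.36]
```

```bash
python3 -m creep '[{"slide":[-0.4,0,-0.4],"angular":[0,0,0],"claw":-1},{"slide":[0,0,0],"angular":[0,0,0],"claw":-1},{"slide":[1,0,-1],"angular":[0,0,0],"claw":-1},{"slide":[2,0,-2],"angular":[0,0,0],"claw":-1},{"slide":[2,0,-2],"angular":[0,0,0],"claw":-1},{"slide":[1,1,-1],"angular":[0,0,0],"claw":-1},{"slide":[0,3,0],"angular":[-0.016,0,0.016],"claw":-1},{"slide":[0,3,0],"angular":[-0.016,0,0.016],"claw":-1},{"slide":[0,3,0],"angular":[-0.016,0,0.016],"claw":-1},{"slide":[0,3,0],"angular":[-0.016,0,0.016],"claw":-1}]'>/dev/null; cat > pd.py <<'E'
# pd.py z n: plan to put scraper at pad original pose with underside at z
import sys; from st import *
go(np.array([.4796,-.3053,float(sys.argv[1])]),-4,int(sys.argv[2]))
E
python3 pd.py .11 6; python3 - <<'E'
from h import *
for n in("top","scene"):
    im=viewer.snapshot(n); cv2.imwrite(f"pics/{n}_k.png",im)
    m=cv2.inRange(cv2.cvtColor(im,cv2.COLOR_BGR2HSV),(0,110,40),(20,255,255)); k,l,s,c=cv2.connectedComponentsWithStats(m)
    y=np.radians(8.9)
    for i in range(1,k):
        if 4<=s[i,4]<120:
            p=at(n,*c[i],.01)[:2]-[.564,-.022]; x=[np.cos(y)*p[0]+np.sin(y)*p[1],-np.sin(y)*p[0]+np.cos(y)*p[1]]
            if -.15<x[0]<.25 and abs(x[1])<.15: print(n,c[i].round(),s[i,4],"station at z10",np.round(x,3))
E
```

```text
t 26.10 tcp [ 0.5344 -0.1598  0.1873] gap 0.201 F [ 0.5  1.1 -1.6] grip 108.4 q [-0.8   0.48  2.19  1.74  0.58 -0.89]
world mm [ -86.3 -145.3   -6.1] rot deg [-5.52 -0.19  5.45] rows>= 4.1
 row 0 slide [-1.18  2.33 -1.06] ang [-0.0161 -0.0005  0.0158]
 row 1 slide [-1.15  2.36 -1.03] ang [-0.0161 -0.0005  0.0158]
 row 2 slide [-1.11  2.39 -0.99] ang [-0.0161 -0.0005  0.0158]
 row 3 slide [-1.07  2.43 -0.95] ang [-0.0161 -0.0005  0.0158]
 row 4 slide [-1.04  2.46 -0.91] ang [-0.0161 -0.0005  0.0158]
 row 5 slide [-1.    2.49 -0.87] ang [-0.0161 -0.0005  0.0158]
 final-axes slide cm [-5.74 15.11 -4.96]
top [297. 191.] 21 station at z10 [-0.009 -0.035]
top [295. 199.] 20 station at z10 [-0.028 -0.029]
top [288. 202.] 24 station at z10 [-0.032 -0.009]
top [279. 202.] 25 station at z10 [-0.032  0.013]
top [270. 204.] 16 station at z10 [-0.032  0.038]
scene [265. 204.] 10 station at z10 [-0.014 -0.033]
scene [274. 206.] 30 station at z10 [-0.034 -0.017]
scene [278. 214.] 16 station at z10 [-0.036  0.013]
scene [282. 221.] 9 station at z10 [-0.037  0.038]
```

All five chips are in the tray: station x is -0.009 to -0.037, and both cameras agree on floor height. Now the scraper goes back.

```bash
python3 -m creep '[{"slide":[-1.2,2.3,-1],"angular":[-0.016,0,0.016],"claw":-1},{"slide":[-1.1,2.4,-1],"angular":[-0.016,0,0.016],"claw":-1},{"slide":[-1.1,2.4,-1],"angular":[-0.016,0,0.016],"claw":-1},{"slide":[-1.1,2.4,-0.9],"angular":[-0.016,0,0.016],"claw":-1},{"slide":[-1,2.5,-0.9],"angular":[-0.016,0,0.016],"claw":-1},{"slide":[-1,2.5,-0.9],"angular":[-0.016,0,0.016],"claw":-1},{"slide":[0,0,0],"angular":[0,0,0],"claw":-1},{"slide":[0,0,0],"angular":[0,0,0],"claw":-1},{"slide":[0,0,0],"angular":[0,0,0],"claw":-1},{"slide":[0,0,0],"angular":[0,0,0],"claw":-1}]'|sed -n 4p; python3 pd.py .02 0;python3 pd.py .008 0|tail -1
```

```text
force: [-0.3, -0.3, -3.0]
t 27.03 tcp [ 0.4495 -0.3028  0.1802] gap 0.198 F [-0.3 -0.3 -3. ] grip 109.1 q [-1.18  0.5   2.17  1.52  0.7  -0.89]
world mm [ -1.4  -2.3 -89. ] rot deg [-0.17 -0.15 -0.06] rows>= 2.1
 final-axes slide cm [-6.42  0.24  6.15]
 final-axes slide cm [-7.28  0.24  7.  ]
```

```bash
python3 -m creep '[{"slide":[-2.2,0.2,2],"angular":[-0.003,-0.003,0],"claw":-1},{"slide":[-2.2,0,2.1],"angular":[0,0,0],"claw":-1},{"slide":[-2,0,2],"angular":[0,0,0],"claw":-1},{"slide":[0,0,0],"angular":[0,0,0],"claw":-1},{"slide":[0,0,0],"angular":[0,0,0],"claw":-1},{"slide":[-0.4,0,0.4],"angular":[0,0,0],"claw":-1},{"slide":[0,0,0],"angular":[0,0,0],"claw":-1},{"slide":[0,0,0],"angular":[0,0,0],"claw":-1}]'|sed -n '2p;4p'; python3 pd.py .008 0
```

```text
tcp_pos: [0.4484, -0.3071, 0.0882]
force: [-0.4, -0.0, -2.8]
t 27.70 tcp [ 0.4484 -0.3071  0.0882] gap 0.197 F [-0.4 -0.  -2.8] grip 109.1 q [-1.19  0.76  2.21  1.87  0.73 -1.35]
world mm [-0.3  2.  -9. ] rot deg [ 0.25 -0.12  0.06] rows>= 0.2
 final-axes slide cm [-0.67 -0.19  0.6 ]
```

```bash
python3 -m creep '[{"slide":[-0.5,-0.2,0.4],"angular":[0.004,0,0],"claw":-1},{"slide":[0,0,0],"angular":[0,0,0],"claw":-1},{"slide":[0,0,0],"angular":[0,0,0],"claw":-1},{"slide":[0,0,0],"angular":[0,0,0],"claw":-1}]'|sed -n '2p;4p'; for i in 1 2; do python3 -m creep '[{"slide":[-0.1,0,0.1],"angular":[0,0,0],"claw":-1},{"slide":[0,0,0],"angular":[0,0,0],"claw":-1},{"slide":[0,0,0],"angular":[0,0,0],"claw":-1}]'|sed -n '2p;4p'; done
```

```text
tcp_pos: [0.4475, -0.3051, 0.081]
force: [0.1, 0.3, -2.8]
tcp_pos: [0.4476, -0.305, 0.0792]
force: [-1.1, -0.0, 3.3]
tcp_pos: [0.448, -0.3049, 0.0791]
force: [-6.9, -0.4, 11.5]
```

```bash
python3 -m creep '[{"slide":[0.1,0,-0.1],"angular":[0,0,0],"claw":-1},{"slide":[0,0,0],"angular":[0,0,0],"claw":-0.6},{"slide":[0,0,0],"angular":[0,0,0],"claw":-0.3},{"slide":[0,0,0],"angular":[0,0,0],"claw":-0.2},{"slide":[0,0,0],"angular":[0,0,0],"claw":-0.2}]'|sed -n '2,5p';python3 -m creep '[{"slide":[1,0,-1],"angular":[0,0,0],"claw":-0.2},{"slide":[1.5,0,-1.5],"angular":[0,0,0],"claw":-0.2},{"slide":[2,0,-2],"angular":[0,0,0],"claw":-0.2},{"slide":[2,0,-2],"angular":[0,0,0],"claw":-0.2},{"slide":[2,0,-2],"angular":[0,0,0],"claw":-0.2},{"slide":[1,-2.5,-1],"angular":[0,0,0],"claw":-0.2},{"slide":[0,-4,0],"angular":[0,0,0],"claw":-0.2},{"slide":[0,-4,0],"angular":[0,0,0],"claw":-0.2},{"slide":[0,-4,0],"angular":[0,0,0],"claw":-0.2},{"slide":[0,-4,0],"angular":[0,0,0],"claw":-0.2}]'|sed -n '1,5p'; python3 -m creep '[{"slide":[0,-4,0],"angular":[0,0,0],"claw":-0.2},{"slide":[0,-4,0],"angular":[0,0,0],"claw":-0.2},{"slide":[0,0,0],"angular":[0,0,0],"claw":-0.2}]'|sed -n 2p
python3 - <<'E'
from h import *
im=viewer.snapshot("top"); cv2.imwrite("pics/top_f.png",im); sc=viewer.snapshot("scene"); cv2.imwrite("pics/scene_f.png",sc)
C=np.zeros((600,800,3),np.uint8)
a=crop(im,120,110,330,150,2.4); C[:360]=a[:360,:800][:, :792].copy() if 0 else np.pad(a,((0,0),(0,8),(0,0)))[:360,:800]
b=crop(sc,190,165,100,58,4); C[362:362+232,:400]=b; d=crop(sc,250,100,55,58,4); C[362:594,410:630]=d
cv2.imwrite("pics/c9.png",np.clip(C*1.5,0,255).astype(np.uint8))
E
```

```text
tcp_pos: [0.4474, -0.3047, 0.0782]
tool_rot: [0.922, -0.034, 0.386, 0.013]
force: [0.4, -1.1, 1.0]
finger_gap: 0.398
t: 29.78
tcp_pos: [0.459, -0.1191, 0.2131]
tool_rot: [0.922, -0.034, 0.386, 0.013]
force: [1.5, -0.8, 0.5]
finger_gap: 0.397
tcp_pos: [0.463, -0.0368, 0.2127]
```

View pics/c9.png

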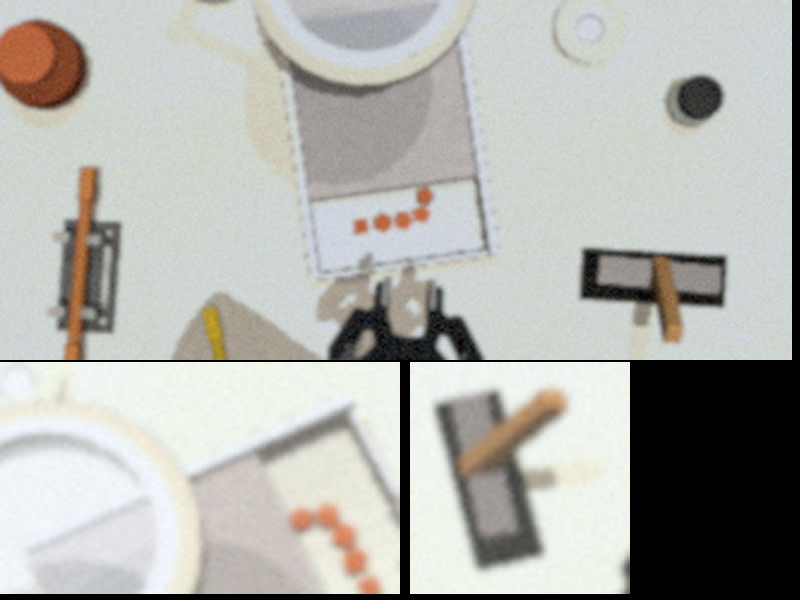

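The final picture shows:
- **Chips:** all five are in the tray, at (360–425, 195–227).
- **Scraper:** it stands square on its pad at (655,278).
- **Rod:** it lies in the rack at (85,260).
- **Bystanders:** pot, dish and jar look undisturbed.

I'm handing in the job.

```bash
python3 -c "
from station import ticket
print(ticket.sign_off())"
```

```text
the job is handed in; nothing more can be done
None
```

I handed the job in at about 30 s of the 64 s limit, with no verdict returned: the rod is pressed home with the jaw over it, all five chips are in the catch tray, the scraper is back square on its pad, and the pot, jar and dish look unmoved in the final picture.

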